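Put the brass weight set back in its case and cover it

ROBOT

A 7-joint arm with a two-finger parallel gripper is mounted at the origin on a cart in front of the work surface, level with it; the furniture and walls round the work are solid. World frame = base frame: x ahead of the robot, y to its left, z up, the work surface at z = 0. Lengths are in mm, angles in rad, forces in N, time in s.
With the tool pointing down it reaches from about 400 to 925 mm from the base axis. Payload 4.1 kg.
Tool frame: the origin (TCP) lies between the finger pads; the fingertips stand 11 mm ahead of it and the grasp point (between the pads) lies 8 mm behind it (ctrl.tip_extent is the z of the fingertips in the tool frame, in mm); z points along the fingers, y is the line along which they close (so a half turn about z gives the same grasp; the last joint's range is limited). The gripper opens to 85 mm and grips with 20 to 120 N. Pads are 22 mm wide; open, the fingers measure 114 mm over their backs; the gripper's body (76 mm by 85 mm) begins 54 mm behind the grasp point. The pads swing forward as they close: fully open they stand 13 mm farther back than shut.
Start: joints at [-1.204, 0.398, 0.045, 1.537, -0.019, 1.207, -0.051], TCP at [291.924, 580.794, 242.347] pointing down, gripper open.
Joint ranges: [-2.82, 2.82], [-0.49, 2.23], [-1.37, 1.46], [0, 2.46], [-1.36, 4.5], [0.23, 2], [-2.94, 2.94]. Speed limits (rad/s): [2.57, 2.57, 3.14, 3.14, 3.14, 3.14, 3.14].

INTERFACE

Orientations are given as a rotation vector (axis times angle).
In Python, from plant import ctrl gives the robot as it stands.
- The arm moves only by the tool move_arm, never from a script. Its argument "moves" is a list of rows, each a list of 7 numbers: the shift along the tool's x, y, z in mm, then the turn, a rotation vector about the tool's x, y, z in rad, then the finger opening in mm, from 0 to 85.4. In form: [[dx, dy, dz, wx, wy, wz, grip], ...]. A call has exactly 10 rows; each row is the pose to reach, as a shift and turn from the pose commanded when the call began, along the tool's axes at that moment; what a row does not reach only later rows make up. A row lasts 1/12 s, in which the tool goes at most 41.7 mm and 7.16 degrees, less where a joint would pass 70% of its speed; a pose out of reach is approached as far as the arm can. A call with a gripper value outside its range is refused whole. The fingers move at their own pace and stop on an object; "squeeze" is the grip in N (left out, the last holds). Time passes only in rows, so rows that repeat a pose let the fingers close, or fill a call up. It gives the time, the measured TCP pose, the force, the opening and the grip force at its end, in the units of the state.
- ctrl.observe(): the state, without advancing time (a new reading comes with each control period).
- ctrl.get_image(name): name is "scene" or "top" or "wrist"; returns the picture (420x560x3 uint8, red, green, blue); there is no depth.
- ctrl.get_calibration(name): a dict with "fovy" (degrees; the focal length in pixels is half the picture's height over the tangent of half this angle, whatever the lens; pixels are square), "cx", "cy" (the principal point, pixels), "R" (3x3) and "t" (3): a world point X has camera coordinates R X + t. Camera axes: x right, y down, z forward; pixel columns grow to the right and rows downward; lengths in mm; the calibration is good to about 2 mm. A picture is of the moment at which its call begins: read the wrist's pose just before it. get_calibration takes no time and is no camera call; for the wrist camera it gives the pose at the moment of the call.
- ctrl.sign_off(): hands the job in; it is judged then, once.
Trained networks look in the newest picture that a camera, given by its name, has taken for a name from the list of things; names that differ only in an ending like _2 or _b are one class to them, and where a whole thing is asked for, a point or a joint stands for the part that bears it (a point fixed in the world has none). Each returns a list of dicts, best first, with "score" (0 to 1); they miss things now and then, are a little off and sometimes report something else, mostly with a low value. They report only what shows in the picture. A call takes as long as a camera call. They do not tell look-alikes from the thing itself.
- ctrl.trace(thing, camera): "region" (420x560 bool, what is visible of it) and "at" ([row, column] in pixels, amid what is visible of it).
The state is a dict: "t": time; "qpos": joint angles; "dq": joint speeds; "tau": joint torques, N m; "ee_pos": TCP position; "tcp_rot": TCP orientation; "ft_force": force on the tool from outside, world axes, zero at the start; "wrist_torque": the same for the moment, N m; "grip_width": opening from 0.0 (shut) to 1.0 (fully open); "grasp_force": force on a finger pad.
Only numpy, scipy, OpenCV 4.12 (cv2) and the standard library are available. Lean on these libraries where they do the work, as an engineer would, in place of code of your own. Each camera call takes 0.05 s, during which the arm holds its last target. There are 200 camera calls.

TASK

Weighing is finished: put the four brass weights back in the wooden weight case, each standing upright and fully down in the recess of its own size, and then set the clear cover over them, fully down on the foot plate of the case. The two stainless steel weights belong to another set: leave them standing where they are, and do not tip over any of the weights.

Things in the scene. Friction and masses are not known exactly. Their poses are not given: they have to be found in the camera images.
- weight_case: Fixed weight case: dark wood foot plate 222x96 mm, top at z 8; on it a lighter block 186x60, top at z 24. Origin: centre of underside, x lengthwise, z up. Four round recesses 10 deep (felt floor z 14), 3 mm chamfer, in a row at y = 0: 500 g at x -61 (diameter 44), 200 g at x -11 (36), 100 g at x +32 (30), 50 g at x +70 (26). Weights in it stand 16 mm apart: grip across the row (along y).
- cover: Loose clear acrylic box, open below: outside 206x80x75 mm, inside 200x74x72, 0.2 kg; on top a dark wooden pull 80 long (x), 14 thick (y), 22 high, its top 97 above the rim. Origin: centre of the lower rim, x lengthwise, z up; same either way round. Goes lengthwise over the case's block (7 mm spare each side) and rests on the foot plate, rim at case z 8 mm.
- brass_500: The brass-coloured (yellow) 500 g knob weight, standing: round body 38 mm in diameter up to about 0.6 of the height, a narrower knob above, 60 mm high in all, 0.5 kg. Origin: centre of its underside; z up.
- brass_200: The brass-coloured (yellow) 200 g knob weight, standing: round body 30 mm in diameter up to about 0.6 of the height, a narrower knob above, 46 mm high in all, 0.2 kg. Origin: centre of its underside; z up.
- brass_100: The brass-coloured (yellow) 100 g knob weight, standing: round body 24 mm in diameter up to about 0.6 of the height, a narrower knob above, 37 mm high in all, 0.1 kg. Origin: centre of its underside; z up.
- brass_50: The brass-coloured (yellow) 50 g knob weight, standing: round body 20 mm in diameter up to about 0.6 of the height, a narrower knob above, 30 mm high in all, 0.05 kg. Origin: centre of its underside; z up.
- steel_200: A silver-grey stainless steel knob weight of another set, standing: the shape and size of the brass 200 g one (30 mm in diameter, 46 mm high). Leave it. Origin: centre of its underside; z up.
- steel_50: A silver-grey stainless steel knob weight of another set, standing: the shape and size of the brass 50 g one (20 mm in diameter, 30 mm high). Leave it. Origin: centre of its underside; z up.
Things that resemble listed ones, but are neither listed nor needed, are in the scene too. What is shaped like the brass_200 but black or purple is not meant.

How it is judged (in metres and radians):
On the way:
1. All four brass weights stand in the recesses of their own size before the cover goes on (x of brass_500 in the frame of weight_case between -0.067 and -0.055 m and y of brass_500 in the frame of weight_case between -0.006 and 0.006 m and z of each of brass_500, brass_200, brass_100, brass_50 in the frame of weight_case below 0.017 m and angle between each of brass_500, brass_200, brass_100, brass_50's own z axis and vertical below 0.1 rad and x of brass_200 in the frame of weight_case between -0.017 and -0.005 m and y of brass_200 in the frame of weight_case between -0.006 and 0.006 m and x of brass_100 in the frame of weight_case between 0.026 and 0.038 m and y of brass_100 in the frame of weight_case between -0.006 and 0.006 m and x of brass_50 in the frame of weight_case between 0.064 and 0.076 m and y of brass_50 in the frame of weight_case between -0.006 and 0.006 m and horizontal distance between cover and weight_case above 0.1 m), for 0.2 s.
At the end, for the whole second after the job is handed in: Each brass weight upright (0.1 rad) in its own recess: 6 mm of centre along and across, underside 3 mm of the floor. Cover level (0.05 rad) on the foot plate: rim within 3 mm, centred 12 mm each way, aligned 0.15 rad. All at rest; steel weights within 20 mm of their starts (x of brass_500 in the frame of weight_case between -0.067 and -0.055 m and y of brass_500 in the frame of weight_case between -0.006 and 0.006 m and z of each of brass_500, brass_200, brass_100, brass_50 in the frame of weight_case below 0.017 m and angle between each of brass_500, brass_200, brass_100, brass_50's own z axis and vertical below 0.1 rad and x of brass_200 in the frame of weight_case between -0.017 and -0.005 m and y of brass_200 in the frame of weight_case between -0.006 and 0.006 m and x of brass_100 in the frame of weight_case between 0.026 and 0.038 m and y of brass_100 in the frame of weight_case between -0.006 and 0.006 m and x of brass_50 in the frame of weight_case between 0.064 and 0.076 m and y of brass_50 in the frame of weight_case between -0.006 and 0.006 m and linear speed of each of brass_500, brass_200, brass_100, brass_50, cover below 0.02 m/s and x of cover in the frame of weight_case between -0.012 and 0.012 m and y of cover in the frame of weight_case between -0.012 and 0.012 m and z of cover in the frame of weight_case below 0.011 m and angle between the x axis of cover and the x axis of weight_case, either way round below 0.15 rad and angle between cover's own z axis and vertical below 0.05 rad and distance of each of steel_200, steel_50 from where it was at the start of the episode below 0.02 m); the robot touches nothing.
It fails at once if a brass weight is tipped over (more than 0.9 rad) (angle between any of brass_500, brass_200, brass_100, brass_50's own z axis and vertical above 0.9 rad).
It fails at once if a steel weight is moved by more than 20 mm or tipped over (more than 0.9 rad) (distance of any of steel_200, steel_50 from where it was at the start of the episode above 0.02 m or angle between any of steel_200, steel_50's own z axis and vertical above 0.9 rad).
It also fails if it takes over 112 s, if anything falls off the work surface, if the arm or the gripper's body presses on something with over 40 N, if the wrist force passes 120 N, or if a joint passes its speed limit or range.

## Working session

There is one attempt and no reset: what is moved stays moved. The work goes in short steps, Python scripts to look and compute and a tool call to move; the robot and the scene stay as the last step left them, time stands still between calls to the robot, and variables do not carry over. Pictures are saved under pics/ and viewed, at most 14 in all, crops included, and the job is handed in when it is done.

Besides the shell and the picture viewer there is one more tool, called after "Call:" by a JSON object that holds its "name" and its "arguments". move_arm: Moves the arm, as the interface text tells. Its arguments: {"type":"object","properties":{"moves":{"type":"array","items":{"type":"array","items":{"type":"number"}}},"squeeze":{"type":"number"}},"required":["moves"]}

```bash
mkdir -p pics; ls
cat > h.py <<'E'
import numpy as np, cv2
from plant import ctrl
from scipy.spatial.transform import Rotation as Ro
def snap(n,f):
    im=ctrl.get_image(n); cv2.imwrite('pics/'+f+'.png',im[...,::-1]); return im
def ray(c,uv):
    K=ctrl.get_calibration(c) if isinstance(c,str) else c
    f=210/np.tan(np.radians(K['fovy'])/2)
    R=np.array(K['R']);t=np.array(K['t'])
    d=R.T@np.array([(uv[0]-K['cx'])/f,(uv[1]-K['cy'])/f,1.]);return -R.T@t,d
def at(c,uv,z):
    o,d=ray(c,uv); return o+d*(z-o[2])/d[2]
def proj(c,X):
    K=ctrl.get_calibration(c) if isinstance(c,str) else c
    f=210/np.tan(np.radians(K['fovy'])/2)
    p=np.array(X,float)@np.array(K['R']).T+np.array(K['t']); return np.c_[p[:,0]/p[:,2]*f+K['cx'],p[:,1]/p[:,2]*f+K['cy']]
E
python3 - <<'E'
from h import *
s=snap('scene','s0');t=snap('top','t0')
for c in('scene','top'):
    K=ctrl.get_calibration(c);print(c,K)
    for th in['weight_case','cover','brass_500','brass_200','brass_100','brass_50','steel_200','steel_50']:
        print(th,[(round(d['score'],2),np.round(d['at']),int(d['region'].sum())) for d in ctrl.trace(th,c)])
o=ctrl.observe();print(o['t'],o['ee_pos'],o['tcp_rot'],ctrl.tip_extent)
E
```

```text
pics
scene {'fovy': 45.24290314062547, 'cx': 278.3909479618437, 'cy': 209.79747058655698, 'R': array([[-0.64810272, -0.76146573, -0.01152428],
       [-0.51296695,  0.44768387, -0.73242341],
       [ 0.56287456, -0.46877403, -0.68075189]]), 't': array([419.53092947, 182.96567912, 796.10199966])}
weight_case [(0.81, array([143., 305.]), 2503), (0.34, array([178., 274.]), 187)]
cover [(0.94, array([263., 209.]), 8212)]
brass_500 [(0.93, array([298., 313.]), 432), (0.89, array([172., 240.]), 463), (0.89, array([204., 248.]), 295), (0.8, array([260., 331.]), 347), (0.63, array([194., 313.]), 121), (0.61, array([177., 275.]), 189), (0.53, array([244., 287.]), 370)]
brass_200 [(0.93, array([298., 313.]), 432), (0.89, array([172., 240.]), 463), (0.89, array([204., 248.]), 295), (0.8, array([260., 331.]), 347), (0.63, array([194., 313.]), 121), (0.61, array([177., 275.]), 189), (0.53, array([244., 287.]), 370)]
brass_100 [(0.93, array([298., 313.]), 432), (0.89, array([172., 240.]), 463), (0.89, array([204., 248.]), 295), (0.8, array([260., 331.]), 347), (0.63, array([194., 313.]), 121), (0.
[... 1261 characters left out ...]
., 376.]), 4441)]
brass_100 [(0.74, array([235., 268.]), 151), (0.65, array([198., 332.]), 72), (0.61, array([290., 248.]), 191), (0.58, array([273., 284.]), 163), (0.57, array([175., 272.]), 166), (0.23, array([132., 376.]), 4441)]
brass_50 [(0.74, array([235., 268.]), 151), (0.65, array([198., 332.]), 72), (0.61, array([290., 248.]), 191), (0.58, array([273., 284.]), 163), (0.57, array([175., 272.]), 166), (0.23, array([132., 376.]), 4441)]
steel_200 [(0.44, array([146., 258.]), 182), (0.22, array([134., 293.]), 306)]
steel_50 [(0.44, array([146., 258.]), 182), (0.22, array([134., 293.]), 306)]
0.9 [291.91990243 580.81339019 242.37618235] [7.24954881e-01 3.05675459e+00 2.90562999e-04] 11.0
```

Run:
```python
import cv2
s=cv2.imread('pics/s0.png');t=cv2.imread('pics/t0.png')
cv2.imwrite('pics/s0z.png',cv2.resize(s[110:330,130:410],(763,600),interpolation=cv2.INTER_CUBIC))
cv2.imwrite('pics/t0z.png',cv2.resize(t[80:320,140:460],(800,600),interpolation=cv2.INTER_CUBIC))
```

```text
(no output)
```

View pics/s0z.png

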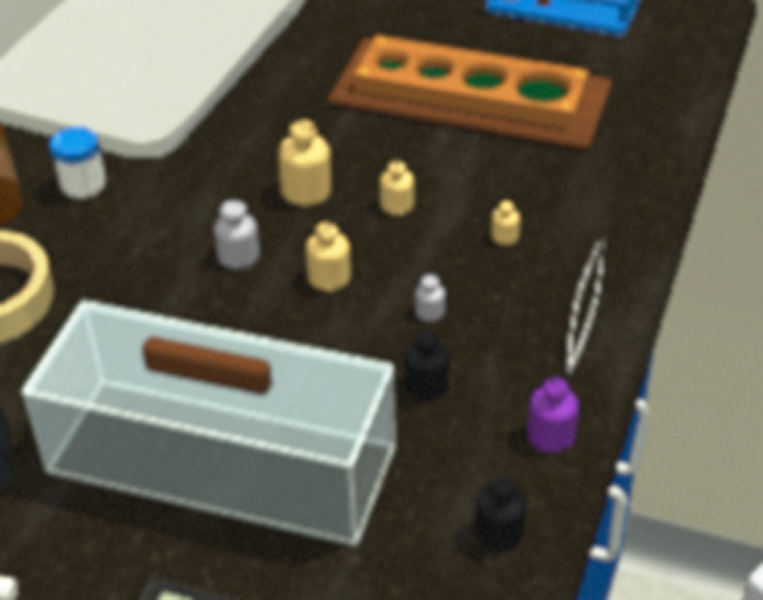

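View pics/t0z.png

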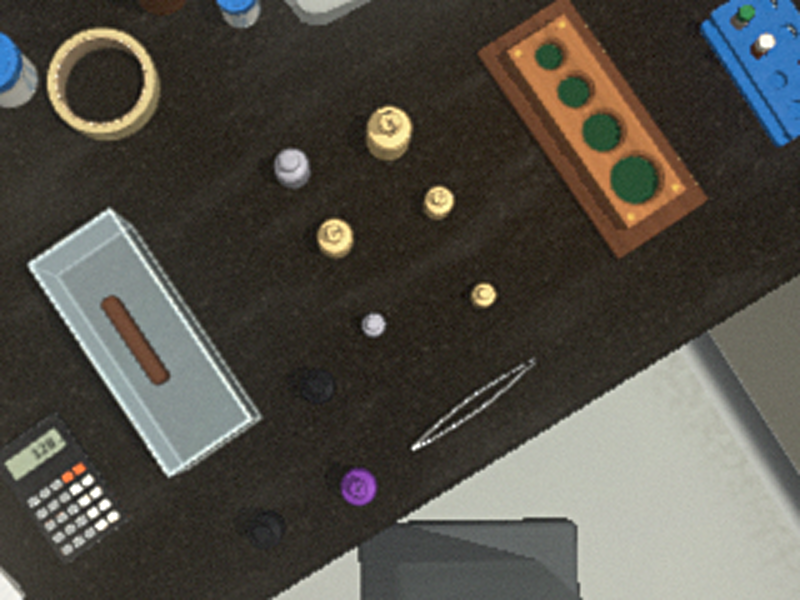

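View pics/t0.png

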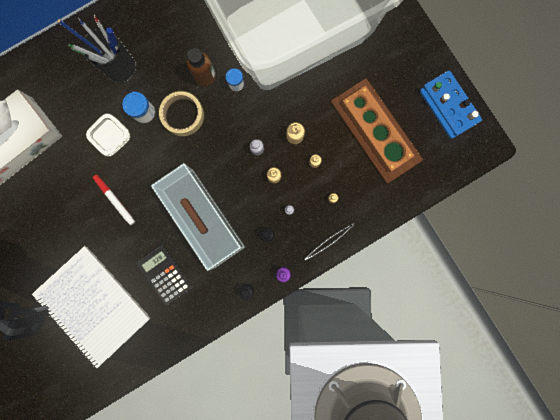

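The scene shows, in the uncropped pictures (scene / top):
- **Brass weights:** 500 at (241,172) / (295,132), 200 at (250,203) / (274,174), 100 at (275,178) / (315,160), 50 at (315,193) / (333,198).
- **Not meant:** silver steel at (216,197) and (287,219) in scene, black look-alikes at (287,244) and (313,298), purple at (331,262).

The case has its 500 recess at the lower right of the top picture. The zoomed crops confirm the four brass ones by colour. Next I measure.

```bash
cat > m.py <<'E'
from h import *
from scipy.optimize import least_squares
A=np.linspace(0,2*np.pi,60)
def circ(x,y,r,z): return np.c_[x+r*np.cos(A),y+r*np.sin(A),0*A+z]
def cent(m):
    i,j=np.nonzero(m); return np.array([j.mean(),i.mean()])
S=8
def fill(K,polys,op):
    m=None
    for P in polys:
        a=np.zeros((420*3,560*3),np.uint8)
        h=cv2.convexHull((proj(K,P)*3+1).astype(np.float32))
        cv2.fillPoly(a,[np.round(h*16).astype(np.int32)],1,shift=4)
        m=a if m is None else (m|a if op=='or' else m&a)
    M=cv2.moments(m,True); return (np.array([M['m10'],M['m01']])/max(M['m00'],1)-1)/3, M['m00']/9
D={'500':(19,60),'200':(15,46),'100':(12,37),'50':(10,30)}
def wsil(K,x,y,n):
    r,h=D[n]
    return fill(K,[np.r_[circ(x,y,r,0),circ(x,y,r,.55*h)],np.r_[circ(x,y,.5*r,.55*h),circ(x,y,.5*r,h)]],'or')
def blob(mask,uv,rad=25):
    n,l,st,c=cv2.connectedComponentsWithStats(mask.astype(np.uint8))
    d=[np.hypot(*(c[i]-uv)) if st[i,4]>15 else 1e9 for i in range(1,n)]
    i=1+int(np.argmin(d)); return c[i],st[i,4]
REC=[(-61,22),(-11,18),(32,15),(70,13)]
def recs(K,p):
    c,s=np.cos(p[2]),np.sin(p[2]); out=[]
    for x,r in REC:
        X,Y=p[0]+c*x,p[1]+s*x
        out.append(fill(K,[circ(X,Y,r,14),circ(X,Y,r,21),circ(X,Y,r+3,24)],'and'))
    return out
E
python3 - <<'E'
from m import *
im={'scene':cv2.imread('pics/s0.png'),'top':cv2.imread('pics/t0.png')}
K={c:ctrl.get_calibration(c) for c in im}
hsv={c:cv2.cvtColor(im[c],cv2.COLOR_BGR2HSV) for c in im}
ye={c:cv2.inRange(hsv[c],(14,60,90),(32,255,255))>0 for c in im}
gr={c:cv2.inRange(hsv[c],(45,80,20),(90,255,255))>0 for c in im}
W={'500':((241,172),(295,132)),'200':((250,203),(274,174)),'100':((275,178),(315,160)),'50':((315,193),(333,198))}
for n,(a,b) in W.items():
    m={'scene':blob(ye['scene'],a),'top':blob(ye['top'],b)}
    f=lambda p:np.concatenate([wsil(K[c],p[0],p[1],n)[0]-m[c][0] for c in im])
    x0=at(K['top'],b,20)[:2]
    r=least_squares(f,x0,diff_step=1e-2)
    print(n,np.round(r.x,1),np.round(r.fun,2),[(m[c][1],round(wsil(K[c],*r.x,n)[1])) for c in im])
G=[((320,145),(395,152)),((307,138),(380,133)),((289,135),(369,116)),((274,133),(359,102))]
M={c:[blob(gr[c],g[i]) for g in G] for i,c in enumerate(im)}
print(M)
f=lambda p:np.concatenate([a[0]-b[0] for c in im for a,b in zip(recs(K[c],p),M[c])])
a=at(K['top'],(395,152),18);b=at(K['top'],(359,102),18);c0=(a+b)/2
r=least_squares(f,[c0[0],c0[1],np.arctan2(b[1]-a[1],b[0]-a[0])],x_scale=[10,10,.1],diff_step=[3e-3,1e-2,2e-2])
print('case',r.x,np.round(r.fun,2),[[round(q[1]) for q in recs(K[c],r.x)] for c in im])
# steel & black & cover
for c in im:
    for th in('steel_200','steel_50','cover'):
        for d in ctrl.trace(th,c)[:2]: print(c,th,d['at'],np.round(at(K[c],d['at'][::-1],20)))
for uv in((289,210),(256,146),(265,233)): print(np.round(at(K['top'],uv,20)))
br=cv2.inRange(hsv['top'],(3,80,40),(14,255,200)); br[:, :160]=0
for n,uv in(('top',(193,214)),('scene',(206,245))):
    b_=cv2.inRange(hsv[n],(0,80,30),(14,255,200))>0
    nn,l,st,c=cv2.connectedComponentsWithStats(b_.astype(np.uint8))
    i=1+int(np.argmin([np.hypot(*(c[k]-uv)) if st[k,4]>40 else 1e9 for k in range(1,nn)]))
    p=np.argwhere(l==i)[:,::-1]; q=np.array([at(K[n],u,90)[:2] for u in p])
    w,v=np.linalg.eigh(np.cov(q.T)); print('pull',n,st[i],q.mean(0),np.arctan2(v[1,1],v[0,1]),np.sqrt(w*12))
print(dir(ctrl))
E
```

```text
500 [606.1 135.8] [ 0.23  0.02 -0.18 -0.1 ] [(np.int32(527), 465), (np.int32(318), 315)]
200 [515.6 184.3] [ 0.17  0.08 -0.12 -0.14] [(np.int32(363), 320), (np.int32(182), 183)]
100 [545.4  93.9] [ 0.39  0.01 -0.32 -0.22] [(np.int32(229), 184), (np.int32(126), 122)]
50 [463.6  57.1] [ 0.4   0.11 -0.31 -0.35] [(np.int32(157), 135), (np.int32(78), 82)]
{'scene': [(array([328.21794872, 142.58974359]), np.int32(78)), (array([306.80555556, 138.80555556]), np.int32(36)), (array([288.8, 135.9]), np.int32(20)), (array([288.8, 135.9]), np.int32(20))], 'top': [(array([393.30798479, 151.41064639]), np.int32(263)), (array([380.25454545, 132.53333333]), np.int32(165)), (array([368.81651376, 116.25688073]), np.int32(109)), (array([359.16216216, 102.10810811]), np.int32(74))]}
case [ 6.08391955e+02 -4.51864813e+01  5.25065621e-01] [  2.24   0.97   2.31   0.63   2.44   0.07 -13.11  -2.97   0.04   1.66
   0.62   1.14   1.46   0.91   1.77   0.52] [[130, 77, 46, 30], [307, 200, 135, 100]]
scene steel_200 [198.0, 214.8] [573. 228.  20.]
scene steel_200 [219.2, 285.7] [435. 162.  20.]
scene steel_50 [198
[... 355 characters left out ...]
20.]
[578. 221.  20.]
[389. 205.  20.]
pull top [181 199  27  35 281] [425.60816983 340.95256038] -2.5590166954743183 [13.74814986 78.60013033]
pull scene [183 234  46  20 513] [422.88585138 343.51376487] -2.5989230964140413 [23.23183295 78.01372857]
['IKError', '__class__', '__delattr__', '__dict__', '__dir__', '__doc__', '__eq__', '__format__', '__ge__', '__getattribute__', '__getstate__', '__gt__', '__hash__', '__init__', '__init_subclass__', '__le__', '__lt__', '__module__', '__ne__', '__new__', '__reduce__', '__reduce_ex__', '__repr__', '__setattr__', '__sizeof__', '__str__', '__subclasshook__', '__weakref__', 'get_calibration', 'get_image', 'observe', 'sign_off', 'tip_extent', 'trace']
```

```bash
cat >> h.py <<'E'
def rows(x,y,z,yaw):
    "world TCP target, yaw of tool y axis -> row for move_arm"
    o=ctrl.observe(); R=Ro.from_rotvec(o['tcp_rot'])
    ty=np.array([np.cos(yaw),np.sin(yaw),0]);tz=np.array([0,0,-1.]);tx=np.cross(ty,tz)
    T=Ro.from_matrix(np.c_[tx,ty,tz])
    d=R.inv().apply(np.array([x,y,z])-o['ee_pos']); w=(R.inv()*T).as_rotvec()
    print('row',np.round(d,1),np.round(w,3),'ee',np.round(o['ee_pos'],1),'t',round(o['t'],2),'grip',round(o['grip_width']*85.4,1),round(o['grasp_force'],1),'F',np.round(o['ft_force'],1))
E
python3 - <<'E'
from m import *
im={'scene':cv2.imread('pics/s0.png'),'top':cv2.imread('pics/t0.png')}
K={c:ctrl.get_calibration(c) for c in im}
g=cv2.inRange(cv2.cvtColor(im['top'],cv2.COLOR_BGR2HSV),(45,80,20),(90,255,255))>0
M=[blob(g,u) for u in((395,152),(380,133),(369,116),(359,102))]
f=lambda p:np.concatenate([a[0]-b[0] for a,b in zip(recs(K['top'],p),M)])
r=least_squares(f,[615,-48,.6],x_scale=[10,10,.1],diff_step=[3e-3,3e-2,3e-2])
print('case',r.x,np.round(r.fun,2))
p=r.x;c,s=np.cos(p[2]),np.sin(p[2])
for k in im: print(k,np.round(proj(K[k],[[p[0]+c*x-s*y,p[1]+s*x+c*y,8] for x,y in((-111,-48),(111,-48),(111,48),(-111,48))]),1).tolist())
yaw=p[2]-np.pi/2; print(yaw)
rows(606,136,180,yaw)
E
```

```text
case [ 6.10938556e+02 -4.33715131e+01  5.60595233e-01] [-0.02 -0.01 -0.09 -0.1   0.11  0.05 -0.03  0.03]
scene [[355.0, 138.2], [263.9, 123.1], [250.4, 145.5], [346.4, 162.6]]
top [[423.4, 159.1], [365.8, 76.8], [329.9, 100.2], [387.1, 183.2]]
-1.0102010932973644
row [-480.4 -256.4   62.3] [ 0.    -0.     2.115] ee [291.9 580.8 242.4] t 1.2 grip 85.7 0.0 F [ 0.3 -0.   0. ]
```

Call:
{"name": "move_arm", "arguments": {"moves": [[-480, -256, 62, 0, 0, 2.115, 60], [-480, -256, 62, 0, 0, 2.115, 60], [-480, -256, 62, 0, 0, 2.115, 60], [-480, -256, 62, 0, 0, 2.115, 60], [-480, -256, 62, 0, 0, 2.115, 60], [-480, -256, 62, 0, 0, 2.115, 60], [-480, -256, 62, 0, 0, 2.115, 60], [-480, -256, 62, 0, 0, 2.115, 60], [-480, -256, 62, 0, 0, 2.115, 60], [-480, -256, 62, 0, 0, 2.115, 60]], "squeeze": 30}}

```text
t: 2.03
ee_pos: [531.7, 241.1, 195.4]
tcp_rot: [-2.382, -2.048, -0.002]
ft_force: [0.8, 0.2, 0.1]
grip_width: 0.704
grasp_force: 0.0
```

```bash
python3 -c "
from h import *
rows(606,136,180,-1.010)"
```

```text
row [-92.7  89.2  15.3] [ 0.    -0.001  0.859] ee [531.7 241.1 195.4] t 2.03 grip 60.1 0.0 F [0.8 0.2 0.1]
```

Call:
{"name": "move_arm", "arguments": {"moves": [[-93, 89, 15, 0, 0, 0.859, 60], [-93, 89, 15, 0, 0, 0.859, 60], [-93, 89, 15, 0, 0, 0.859, 60], [-93, 89, 15, 0, 0, 0.859, 60], [-93, 89, 15, 0, 0, 0.859, 60], [-93, 89, 15, 0, 0, 0.859, 60], [-93, 89, 15, 0, 0, 0.859, 60], [-93, 89, 15, 0, 0, 0.859, 60], [-93, 89, 15, 0, 0, 0.859, 60], [-93, 89, 15, 0, 0, 0.859, 60]]}}

```text
t: 2.87
ee_pos: [605.4, 138.1, 180.2]
tcp_rot: [-3.015, -0.883, -0.0]
ft_force: [-0.5, -0.3, 0.2]
grip_width: 0.701
grasp_force: 0.0
```

Run:
```python
from m import *
rows(606,136,180,-1.010)
K=ctrl.get_calibration('wrist');o=ctrl.observe();im=snap('wrist','w1')
print(K['fovy'],-np.array(K['R']).T@K['t'],np.round(K['R'],2),ctrl.tip_extent)
cv2.imwrite('pics/w1.png',im[...,::-1])
ye=cv2.inRange(cv2.cvtColor(im,cv2.COLOR_RGB2HSV),(14,60,90),(32,255,255))>0
for n,p in {'500':(606.1,135.8),'200':(515.6,184.3),'100':(545.4,93.9),'50':(463.6,57.1)}.items():
    c,a=blob(ye,proj(K,[[*p,20]])[0]); print(n,proj(K,[[*p,20]])[0],c,a,wsil(K,*p,n))
```

```text
row [-0.6  2.1  0.2] [-0.    -0.     0.009] ee [605.4 138.1 180.2] t 2.87 grip 59.9 0.0 F [-0.5 -0.3  0.2]
66.57888430092869 [663.48649061 176.74653706 311.31024684] [[ 0.54 -0.84 -0.  ]
 [-0.81 -0.52  0.27]
 [-0.23 -0.15 -0.96]] 11.0
500 [282.02635701 191.66732314] [278.92033898 194.22372881] 1770 (array([282.01825308, 191.98049448]), 1596.888888888889)
200 [190.32934751 241.37878111] [187.94727435 240.90705987] 1119 (array([191.09500904, 240.06021219]), 1085.6666666666667)
100 [284.33208277 263.40770385] [281.32916667 261.69722222] 720 (array([284.24819347, 260.22319347]), 635.5555555555555)
50 [271.6954519  338.55833318] [269.06485356 334.32217573] 478 (array([271.87276786, 333.11028439]), 448.0)
```

View pics/w1.png

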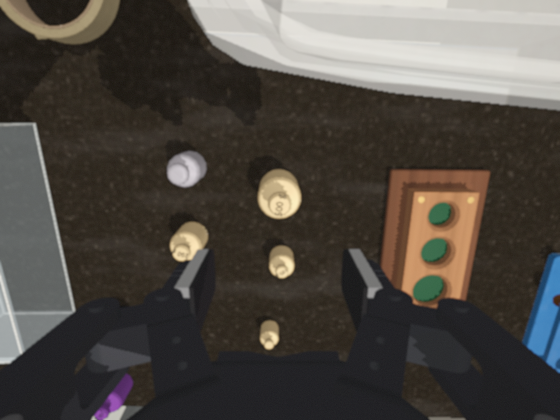

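The wrist view shows brass 500 at (279,194), 100 at (281,262), 200 at (188,241) and 50 at (269,334). The steel 200 is at (186,168) and the case is on the right. I refit from a still picture.

```bash
cat > fit.py <<'E'
from m import *
def fit(names,case=None,skip=()):
    K=ctrl.get_calibration('wrist');im=ctrl.get_image('wrist');h=cv2.cvtColor(im,cv2.COLOR_RGB2HSV)
    ye=cv2.inRange(h,(14,60,90),(32,255,255))>0; g=cv2.inRange(h,(45,80,20),(90,255,255))>0
    for n,p in names.items():
        c,a=blob(ye,proj(K,[[*p,20]])[0])
        r=least_squares(lambda q:wsil(K,*q,n)[0]-c,p,diff_step=1e-2); print(n,np.round(r.x,1),np.round(r.fun,2),a,round(wsil(K,*r.x,n)[1]))
    if case is not None:
        idx=[i for i in range(4) if i not in skip]
        M=[blob(g,recs(K,case)[i][0])for i in idx]
        f=lambda p:np.concatenate([recs(K,p)[i][0]-m[0] for i,m in zip(idx,M)])
        r=least_squares(f,case,x_scale=[10,10,.1],diff_step=[3e-3,3e-2,3e-2]); print('case',r.x,np.round(r.fun,2),[m[1] for m in M])
    return im
P={'500':(606.1,135.8),'200':(515.6,184.3),'100':(545.4,93.9),'50':(463.6,57.1)}
C=[610.94,-43.37,.5606]
E
python3 - <<'E'
from fit import *
rows(606,136,180,-1.010)
fit(P,C,skip=(0,))
rows(606,136,180,-1.010)
E
```

```text
row [-0.6  2.   0.2] [-0.    -0.     0.008] ee [605.4 138.1 180.2] t 2.92 grip 60.1 0.0 F [-0.  -0.5  0.5]
500 [602.7 137.1] [ 0.02 -0.  ] 1776 1593
200 [513.1 186.5] [-0.03 -0.01] 1114 1094
100 [542.5  95.5] [ 0.02 -0.03] 719 634
50 [460.5  58.8] [ 0.01 -0.02] 477 446
case [ 6.09844160e+02 -4.14954422e+01  5.60454671e-01] [ 0.01 -0.07 -0.08  0.    0.06  0.  ] [np.int32(560), np.int32(420), np.int32(330)]
row [-0.6  1.9  0.2] [-0.    -0.     0.008] ee [605.5 137.9 180.2] t 2.97 grip 60.1 0.0 F [ 0.   0.1 -0.2]
```

```bash
python3 -c "
from h import *
rows(604.5,136.5,31,-1.010)"
```

```text
row [ -1.6   0.7 149.2] [-0.    -0.     0.008] ee [605.5 137.9 180.2] t 2.97 grip 60.1 0.0 F [ 0.   0.1 -0.2]
```

Call:
{"name": "move_arm", "arguments": {"moves": [[-1.6, 0.7, 30, 0, 0, 0.008, 60], [-1.6, 0.7, 60, 0, 0, 0.008, 60], [-1.6, 0.7, 85, 0, 0, 0.008, 60], [-1.6, 0.7, 105, 0, 0, 0.008, 60], [-1.6, 0.7, 120, 0, 0, 0.008, 60], [-1.6, 0.7, 132, 0, 0, 0.008, 60], [-1.6, 0.7, 141, 0, 0, 0.008, 60], [-1.6, 0.7, 147, 0, 0, 0.008, 60], [-1.6, 0.7, 149, 0, 0, 0.008, 60], [-1.6, 0.7, 149, 0, 0, 0.008, 60]]}}

```text
t: 3.8
ee_pos: [604.7, 136.4, 31.2]
tcp_rot: [-3.02, -0.867, -0.0]
ft_force: [-0.1, -0.6, 0.2]
grip_width: 0.706
grasp_force: 0.0
```

Run:
```python
from h import *
rows(604.5,136.5,31,-1.010)
im=snap('scene','s1'); K=ctrl.get_calibration('scene')
u,v=proj(K,[[604.5,136.5,20]])[0].astype(int); print(u,v)
cv2.imwrite('pics/s1z.png',cv2.resize(im[v-70:v+50,u-80:u+80,::-1],(800,600),interpolation=cv2.INTER_CUBIC))
```

```text
row [-0.1 -0.2  0.2] [ 0.    -0.    -0.002] ee [604.7 136.4  31.2] t 3.8 grip 60.3 0.0 F [-0.1 -0.6  0.2]
242 171
```

View pics/s1z.png

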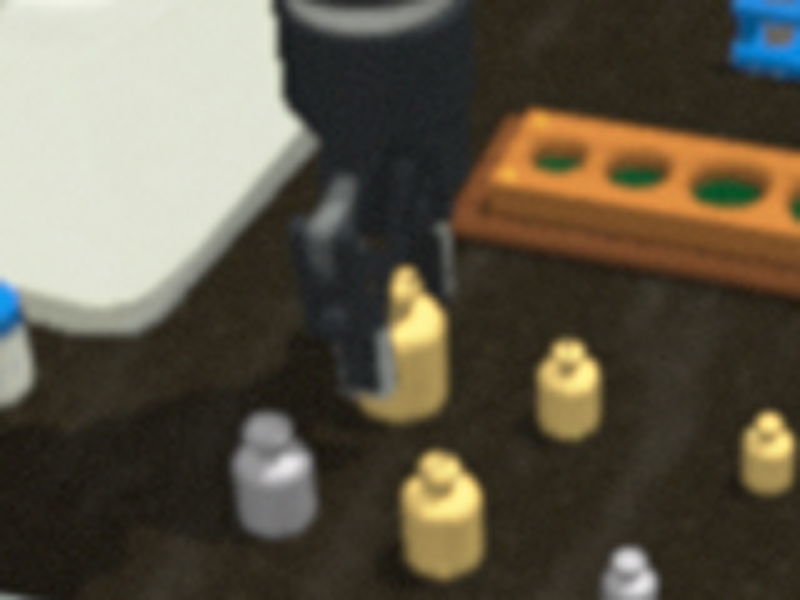

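The left finger's tip is at about crop (365,393), i.e. scene (235,180), beside the brass 500 body.

```bash
python3 -c "
from h import *
K=ctrl.get_calibration('scene')
for z in (5,10,15,20,25,30): print(z,proj(K,[[604.7-16+a*9.3,136.4+25.5+a*5.8,z] for a in(-1,0,1)]).round(1).tolist())"
```

```text
5 [[242.3, 186.7], [237.4, 185.7], [232.4, 184.7]]
10 [[242.1, 184.8], [237.2, 183.8], [232.3, 182.8]]
15 [[242.0, 182.9], [237.0, 182.0], [232.1, 181.0]]
20 [[241.9, 181.1], [236.9, 180.1], [231.9, 179.1]]
25 [[241.7, 179.2], [236.7, 178.2], [231.7, 177.2]]
30 [[241.6, 177.3], [236.5, 176.3], [231.5, 175.3]]
```

Call:
{"name": "move_arm", "arguments": {"moves": [[0, 0, 3, 0, 0, 0, 60], [0, 0, 5, 0, 0, 0, 50], [0, 0, 5, 0, 0, 0, 42], [0, 0, 5, 0, 0, 0, 36], [0, 0, 5, 0, 0, 0, 30], [0, 0, 5, 0, 0, 0, 30], [0, 0, 5, 0, 0, 0, 30], [0, 0, 5, 0, 0, 0, 30], [0, 0, 5, 0, 0, 0, 30], [0, 0, 5, 0, 0, 0, 30]], "squeeze": 40}}

```text
t: 4.68
ee_pos: [604.4, 136.6, 26.4]
tcp_rot: [-3.019, -0.866, 0.0]
ft_force: [-2.1, -0.1, 5.4]
grip_width: 0.43
grasp_force: 40.2
```

```bash
python3 -c "
from fit import *
rows(604.5,136.5,120,-1.010)"
```

```text
row [  0.    0.1 -93.6] [-0.001 -0.    -0.002] ee [604.4 136.6  26.4] t 4.68 grip 36.7 40.2 F [-2.1 -0.1  5.4]
```

Call:
{"name": "move_arm", "arguments": {"moves": [[0, 0, -25, 0, 0, 0, 30], [0, 0, -55, 0, 0, 0, 30], [-5, 5, -80, 0, 0, 0, 30], [-25, 26, -94, 0, 0, 0, 30], [-50, 51, -94, 0, 0, 0, 30], [-75, 77, -94, 0, 0, 0, 30], [-100, 103, -94, 0, 0, 0, 30], [-125, 128, -94, 0, 0, 0, 30], [-145, 149, -94, 0, 0, 0, 30], [-151, 155, -94, 0, 0, 0, 30]]}}

```text
t: 5.52
ee_pos: [555.6, -82.6, 119.3]
tcp_rot: [3.019, 0.853, -0.005]
ft_force: [0.5, -2.0, -5.3]
grip_width: 0.425
grasp_force: 42.5
```

Run:
```python
from fit import *
rows(558.7,-74.8,60,-1.010)
im=fit({},C,skip=())
cv2.imwrite('pics/w2.png',im[...,::-1])
rows(558.7,-74.8,60,-1.010)
print(proj('wrist',circ(558.7,-74.8,25,24)[::15]).round())
```

```text
row [ 6.9 -5.2 59.2] [ 0.003  0.004 -0.01 ] ee [555.6 -82.6 119.3] t 5.52 grip 36.3 42.5 F [ 0.5 -2.  -5.3]
case [ 6.10230378e+02 -4.13250676e+01  5.60083753e-01] [ 0.07  1.96 -0.06 -0.74 -0.07 -0.95  0.    0.22] [np.int32(1916), np.int32(1673), np.int32(1305), np.int32(648)]
row [ 6.4 -4.9 59.2] [ 0.003  0.004 -0.011] ee [555.9 -82.1 119.3] t 5.57 grip 36.5 42.5 F [ 0.1 -1.5 -3.9]
[[291. 174.]
 [243. 186.]
 [258. 231.]
 [303. 217.]]
```

View pics/w2.png

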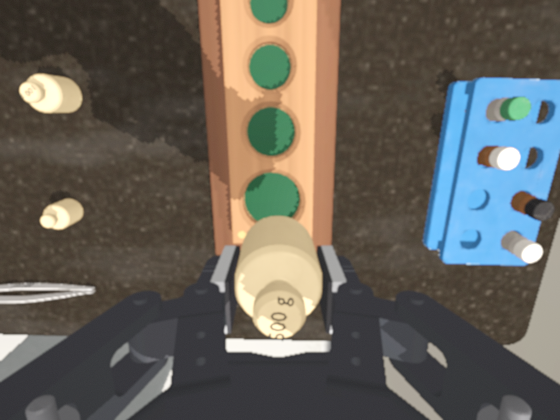

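The 500 is held upright and centred in the fingers at (278,290). Its recess is at (271,198), a bit up and left. I check where the wrist camera puts the held weight relative to the TCP.

Run:
```python
from fit import *
rows(558.7,-74.8,60,-1.010)
K=ctrl.get_calibration('wrist');im=ctrl.get_image('wrist');o=ctrl.observe()
h=cv2.cvtColor(im,cv2.COLOR_RGB2HSV);ye=cv2.inRange(h,(14,60,90),(32,255,255))>0
x,y,z=o['ee_pos'];b=z-26.4
print('pred axis base/top',proj(K,[[x,y,b],[x,y,b+36],[x,y,b+60]]).round(1).tolist())
n,l,st,c=cv2.connectedComponentsWithStats(ye.astype(np.uint8)); i=1+np.argmax(st[1:,4]);print(st[i],c[i])
for r in range(225,335,10):
    j=np.nonzero(l[r]==i)[0]; print(r,j.min(),j.max(),(j.min()+j.max())/2)
fit({},C); rows(558.7,-74.8,60,-1.010)
```

```text
row [ 6.4 -4.9 59.2] [ 0.003  0.004 -0.011] ee [555.9 -82.1 119.3] t 5.57 grip 36.5 42.5 F [ 0.1 -1.5 -3.9]
pred axis base/top [[276.3, 244.9], [276.0, 278.8], [275.8, 313.0]]
[  221     0   102   340 20242] [274.51916807 166.25308764]
225 233 312 272.5
235 233 312 272.5
245 242 313 277.5
255 239 317 278.0
265 236 320 278.0
275 234 322 278.0
285 234 322 278.0
295 235 321 278.0
305 238 317 277.5
315 247 309 278.0
325 253 303 278.0
case [ 6.10583142e+02 -4.11737312e+01  5.60128593e-01] [ 0.16  3.07 -0.05 -1.24 -0.02 -1.45  0.14 -0.2 ] [np.int32(1737), np.int32(1640), np.int32(1291), np.int32(830)]
row [ 1.7 -0.6 59.1] [-0.001  0.001 -0.005] ee [557.7 -76.2 119.1] t 5.67 grip 36.5 42.5 F [ 0.1  1.1 -4.8]
```

Call:
{"name": "move_arm", "arguments": {"moves": [[1.7, -0.6, 10, 0, 0, -0.005, 30], [1.7, -0.6, 22, 0, 0, -0.005, 30], [1.7, -0.6, 34, 0, 0, -0.005, 30], [1.7, -0.6, 40, 0, 0, -0.005, 30], [1.7, -0.6, 44, 0, 0, -0.005, 30], [1.7, -0.6, 44, 0, 0, -0.005, 30], [1.7, -0.6, 44, 0, 0, -0.005, 30], [1.7, -0.6, 44, 0, 0, -0.005, 30], [1.7, -0.6, 44, 0, 0, -0.005, 30], [1.7, -0.6, 44, 0, 0, -0.005, 30]]}}

```text
t: 6.5
ee_pos: [560.2, -73.8, 76.7]
tcp_rot: [3.017, 0.874, 0.002]
ft_force: [0.6, -0.2, -4.5]
grip_width: 0.42
grasp_force: 42.5
```

```bash
cat > held.py <<'E'
from fit import *
def held(off,skip,xr,n):
    "held weight axis vs prediction (wrist cols), case fit, and top/scene view of it"
    K=ctrl.get_calibration('wrist');o=ctrl.observe();im=ctrl.get_image('wrist')
    h=cv2.cvtColor(im,cv2.COLOR_RGB2HSV);ye=cv2.inRange(h,(14,60,150),(32,140,255))>0
    x,y,z=o['ee_pos'];b=z-off;H=D[n][1]
    q=proj(K,[[x,y,b],[x,y,b+.6*H],[x,y,b+H]]);print('pred axis',q.round(1).tolist())
    for r in np.linspace(q[1,1]-10,q[2,1]+5,5).astype(int):
        j=np.nonzero(ye[r,200:360])[0]+200
        if len(j): print(r,(j.min()+j.max())/2,j.max()-j.min())
    fit({},C,skip)
    return im
E
python3 - <<'E'
from held import *
rows(558.7,-74.8,60,-1.010)
im=held(26.4,(0,),0,'500');cv2.imwrite('pics/w3.png',im[...,::-1])
rows(558.7,-74.8,60,-1.010)
E
```

```text
row [-1.8  0.  16.7] [ 0.001 -0.001  0.003] ee [560.2 -73.8  76.7] t 6.5 grip 35.9 42.5 F [ 0.6 -0.2 -4.5]
pred axis [[280.6, 249.5], [281.2, 284.0], [281.8, 318.8]]
274 278.0 86
286 278.0 86
298 277.5 83
311 278.0 68
323 278.5 49
case [ 6.09887522e+02 -4.15730976e+01  5.61059518e-01] [ 0.02 -0.1  -0.03 -0.2  -0.01  0.59] [np.int32(2400), np.int32(1960), np.int32(659)]
row [-1.7  0.2 16.5] [ 0.    -0.001  0.003] ee [560.  -73.7  76.5] t 6.6 grip 36.2 42.5 F [ 0.2  0.7 -4.8]
```

```bash
python3 -c "
from h import *
rows(559.3,-75.8,42,-1.010)"
```

```text
row [-1.7  1.4 34.5] [ 0.    -0.001  0.003] ee [560.  -73.7  76.5] t 6.6 grip 36.2 42.5 F [ 0.2  0.7 -4.8]
```

Call:
{"name": "move_arm", "arguments": {"moves": [[-1.7, 1.4, 4, 0, 0, 0.003, 30], [-1.7, 1.4, 8, 0, 0, 0.003, 30], [-1.7, 1.4, 12, 0, 0, 0.003, 30], [-1.7, 1.4, 16, 0, 0, 0.003, 30], [-1.7, 1.4, 20, 0, 0, 0.003, 30], [-1.7, 1.4, 24, 0, 0, 0.003, 30], [-1.7, 1.4, 28, 0, 0, 0.003, 30], [-1.7, 1.4, 32, 0, 0, 0.003, 30], [-1.7, 1.4, 34, 0, 0, 0.003, 30], [-1.7, 1.4, 34, 0, 0, 0.003, 30]]}}

```text
t: 7.43
ee_pos: [558.7, -75.7, 41.5]
tcp_rot: [-3.018, -0.869, 0.002]
ft_force: [-0.2, 0.2, -5.6]
grip_width: 0.423
grasp_force: 42.5
```

```bash
python3 -c "
from h import *
rows(559.3,-75.8,41,-1.010)"
```

```text
row [0.5 0.4 0.5] [-0.001  0.001  0.   ] ee [558.7 -75.7  41.5] t 7.43 grip 36.2 42.5 F [-0.2  0.2 -5.6]
```

Call:
{"name": "move_arm", "arguments": {"moves": [[0.5, 0.4, 1, 0, 0, 0, 30], [0.5, 0.4, 1.5, 0, 0, 0, 30], [0.5, 0.4, 1.5, 0, 0, 0, 45], [0.5, 0.4, 1.5, 0, 0, 0, 55], [0.5, 0.4, 1.5, 0, 0, 0, 60], [0.5, 0.4, 1.5, 0, 0, 0, 60], [0.5, 0.4, -10, 0, 0, 0, 60], [0.5, 0.4, -40, 0, 0, 0, 60], [0.5, 0.4, -80, 0, 0, 0, 60], [0.5, 0.4, -100, 0, 0, 0, 60]]}}

```text
t: 8.27
ee_pos: [561.6, -76.9, 146.7]
tcp_rot: [3.017, 0.867, 0.008]
ft_force: [0.9, -0.5, 1.1]
grip_width: 0.706
grasp_force: 0.0
```

Run:
```python
from h import *
rows(514.5,185.3,120,-1.010)
im=snap('scene','s2'); K=ctrl.get_calibration('scene')
u,v=proj(K,[[570,-60,30]])[0].astype(int); print(u,v)
cv2.imwrite('pics/s2z.png',cv2.resize(im[v-60:v+60,u-80:u+80,::-1],(800,600),interpolation=cv2.INTER_CUBIC))
```

```text
row [  99.2 -247.3   26.3] [ 0.003 -0.005 -0.001] ee [561.6 -76.9 146.7] t 8.27 grip 60.3 0.0 F [ 0.9 -0.5  1.1]
321 138
```

View pics/s2z.png

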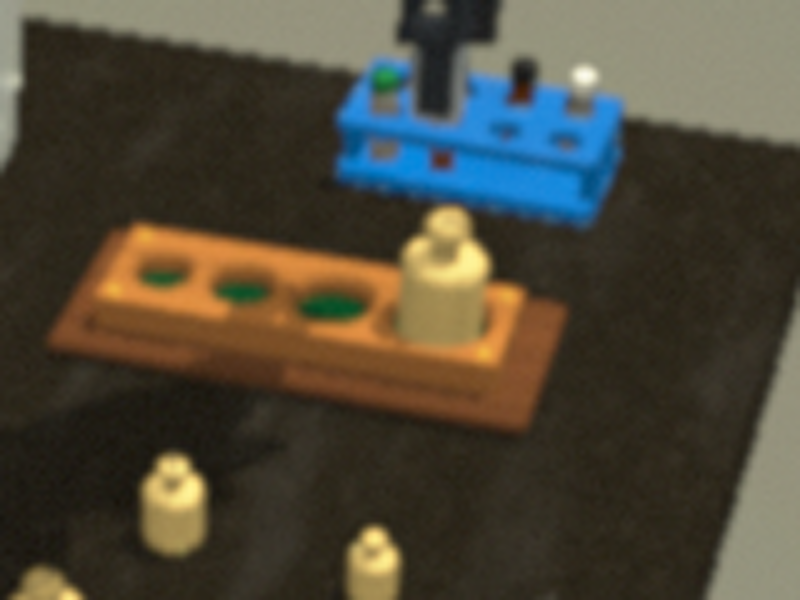

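The 500 stands down in its recess (crop 445,280), upright. Next is the brass 200.

Call:
{"name": "move_arm", "arguments": {"moves": [[15, -37, 4, 0, 0, 0, 50], [30, -74, 8, 0, 0, 0, 50], [45, -111, 12, 0, 0, 0, 50], [60, -148, 16, 0, 0, 0, 50], [75, -185, 20, 0, 0, 0, 50], [90, -220, 26, 0, 0, 0, 50], [98, -242, 26, 0, 0, 0, 50], [99, -247, 26, 0, 0, 0, 50], [99, -247, 26, 0, 0, 0, 50], [99, -247, 26, 0, 0, 0, 50]]}}

```text
t: 9.15
ee_pos: [512.5, 184.9, 116.7]
tcp_rot: [3.018, 0.869, 0.001]
ft_force: [-0.2, -0.9, -0.1]
grip_width: 0.587
grasp_force: 0.0
```

Run:
```python
from fit import *
rows(515,185,24,-1.010)
fit({'200':P['200']})
rows(515,185,24,-1.010)
```

```text
row [ 2.1  1.2 92.7] [ 0.001 -0.001 -0.   ] ee [512.5 184.9 116.7] t 9.15 grip 50.2 0.0 F [-0.2 -0.9 -0.1]
200 [514.6 188.5] [-0.02  0.01] 1085 1552
row [ 2.4  0.2 92.7] [ 0.001 -0.001 -0.002] ee [512.8 184.  116.7] t 9.2 grip 50.0 0.0 F [ 0.6 -0.2  0.1]
```

Call:
{"name": "move_arm", "arguments": {"moves": [[2.4, 0.2, 20, 0, 0, 0, 50], [2.4, 0.2, 40, 0, 0, 0, 50], [2.4, 0.2, 60, 0, 0, 0, 50], [2.4, 0.2, 75, 0, 0, 0, 50], [2.4, 0.2, 85, 0, 0, 0, 50], [2.4, 0.2, 91, 0, 0, 0, 50], [2.4, 0.2, 92.7, 0, 0, 0, 50], [2.4, 0.2, 92.7, 0, 0, 0, 50], [2.4, 0.2, 92.7, 0, 0, 0, 50], [2.4, 0.2, 92.7, 0, 0, 0, 50]]}}

```text
t: 10.03
ee_pos: [515.1, 187.2, 24.3]
tcp_rot: [-3.019, -0.869, -0.003]
ft_force: [0.5, 0.8, 0.4]
grip_width: 0.587
grasp_force: 0.0
```

Call:
{"name": "move_arm", "arguments": {"moves": [[0, 0, 0, 0, 0, 0, 44], [0, 0, 0, 0, 0, 0, 38], [0, 0, 0, 0, 0, 0, 33], [0, 0, 0, 0, 0, 0, 29], [0, 0, 0, 0, 0, 0, 24], [0, 0, 0, 0, 0, 0, 22], [0, 0, 0, 0, 0, 0, 22], [0, 0, 0, 0, 0, 0, 22], [0, 0, 0, 0, 0, 0, 22], [0, 0, 0, 0, 0, 0, 22]], "squeeze": 30}}

```text
t: 10.87
ee_pos: [515.1, 186.7, 24.0]
tcp_rot: [3.019, 0.869, 0.002]
ft_force: [0.6, -2.2, 5.7]
grip_width: 0.335
grasp_force: 29.5
```

Run:
```python
from fit import *
c,s=np.cos(C[2]),np.sin(C[2])
for x in(-61,-11,32,70): print(C[0]+c*x,C[1]+s*x)
rows(C[0]-11*c,C[1]-11*s,105,-1.010)
```

```text
559.27688894472 -75.80336177595213
601.6237012851135 -49.21863900877825
638.0419598978519 -26.355777429008718
670.225537276551 -6.151388125956572
row [-52.  245.9 -80.9] [ 0.001 -0.001 -0.   ] ee [515.1 186.7  24. ] t 10.87 grip 28.6 29.5 F [ 0.6 -2.2  5.7]
```

Call:
{"name": "move_arm", "arguments": {"moves": [[0, 0, -25, 0, 0, 0, 22], [0, 0, -55, 0, 0, 0, 22], [-4, 20, -81, 0, 0, 0, 22], [-12, 57, -81, 0, 0, 0, 22], [-20, 94, -81, 0, 0, 0, 22], [-28, 131, -81, 0, 0, 0, 22], [-36, 168, -81, 0, 0, 0, 22], [-43, 203, -81, 0, 0, 0, 22], [-49, 230, -81, 0, 0, 0, 22], [-52, 244, -81, 0, 0, 0, 22]]}}

```text
t: 11.7
ee_pos: [599.8, -51.9, 103.9]
tcp_rot: [3.019, 0.861, -0.002]
ft_force: [0.2, -0.9, -1.0]
grip_width: 0.33
grasp_force: 30.7
```

Call:
{"name": "move_arm", "arguments": {"moves": [[0, 2, 5, 0, 0, 0, 22], [0, 2, 12, 0, 0, 0, 22], [0, 2, 20, 0, 0, 0, 22], [0, 2, 28, 0, 0, 0, 22], [0, 2, 32, 0, 0, 0, 22], [0, 2, 34, 0, 0, 0, 22], [0, 2, 34, 0, 0, 0, 22], [0, 2, 34, 0, 0, 0, 22], [0, 2, 34, 0, 0, 0, 22], [0, 2, 34, 0, 0, 0, 22]]}}

```text
t: 12.53
ee_pos: [601.5, -48.9, 70.9]
tcp_rot: [3.019, 0.87, 0.002]
ft_force: [-0.2, 0.3, -2.2]
grip_width: 0.333
grasp_force: 30.7
```

Run:
```python
from held import *
im=held(24,(0,1),0,'200');cv2.imwrite('pics/w4.png',im[...,::-1])
rows(601.6,-49.2,38.5,-1.010)
```

```text
pred axis [[280.6, 251.4], [281.1, 277.1], [281.6, 300.4]]
267 278.0 62
276 277.5 65
286 277.5 65
295 277.5 59
305 280.0 60
case [ 6.09922990e+02 -4.15595841e+01  5.60492294e-01] [ 0.01  0.12 -0.   -0.14] [np.int32(1686), np.int32(1450)]
row [ 0.1  0.3 32.3] [ 0.    -0.001  0.   ] ee [601.4 -49.   70.8] t 12.63 grip 28.2 30.7 F [-0.5 -0.  -2.3]
```

Call:
{"name": "move_arm", "arguments": {"moves": [[1.2, 0.3, 4, 0, 0, 0, 22], [1.2, 0.3, 8, 0, 0, 0, 22], [1.2, 0.3, 12, 0, 0, 0, 22], [1.2, 0.3, 16, 0, 0, 0, 22], [1.2, 0.3, 20, 0, 0, 0, 22], [1.2, 0.3, 24, 0, 0, 0, 22], [1.2, 0.3, 28, 0, 0, 0, 22], [1.2, 0.3, 31, 0, 0, 0, 22], [1.2, 0.3, 32, 0, 0, 0, 22], [1.2, 0.3, 32, 0, 0, 0, 22]]}}

```text
t: 13.47
ee_pos: [602.2, -48.6, 38.3]
tcp_rot: [-3.019, -0.869, 0.0]
ft_force: [-0.2, -0.5, -1.7]
grip_width: 0.334
grasp_force: 30.7
```

```bash
python3 -c "
from h import *
rows(601.6,-49.2,38,-1.010)"
```

```text
row [-0.9  0.2  0.3] [-0.  0. -0.] ee [602.2 -48.6  38.3] t 13.47 grip 28.5 30.7 F [-0.2 -0.5 -1.7]
```

Call:
{"name": "move_arm", "arguments": {"moves": [[0, 0, 0.3, 0, 0, 0, 22], [0, 0, 0.3, 0, 0, 0, 30], [0, 0, 0.3, 0, 0, 0, 38], [0, 0, 0.3, 0, 0, 0, 46], [0, 0, 0.3, 0, 0, 0, 46], [0, 0, -4, 0, 0, 0, 46], [0, 0, -15, 0, 0, 0, 46], [0, 0, -35, 0, 0, 0, 46], [0, 0, -60, 0, 0, 0, 46], [0, 0, -70, 0, 0, 0, 46]]}}

```text
t: 14.3
ee_pos: [604.4, -49.2, 112.3]
tcp_rot: [3.017, 0.868, 0.008]
ft_force: [0.4, -0.4, 0.3]
grip_width: 0.536
grasp_force: 0.0
```

Run:
```python
from h import *
rows(544.8,93.9,90,-1.010)
im=snap('scene','s3'); K=ctrl.get_calibration('scene')
u,v=proj(K,[[590,-50,30]])[0].astype(int)
cv2.imwrite('pics/s3z.png',cv2.resize(im[v-40:v+40,u-60:u+60,::-1],(600,400),interpolation=cv2.INTER_CUBIC))
```

```text
row [  25.5 -153.    21.9] [ 0.003 -0.005 -0.   ] ee [604.4 -49.2 112.3] t 14.3 grip 45.8 0.0 F [ 0.4 -0.4  0.3]
```

View pics/s3z.png

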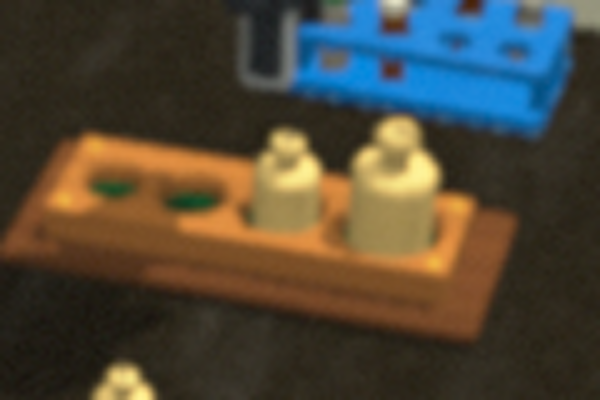

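The 200 (crop 285,180) stands down beside the 500. Next is the brass 100.

Call:
{"name": "move_arm", "arguments": {"moves": [[5, -30, 4, 0, 0, 0, 46], [11, -65, 9, 0, 0, 0, 46], [17, -100, 14, 0, 0, 0, 46], [22, -130, 18, 0, 0, 0, 46], [25, -150, 21, 0, 0, 0, 46], [25.5, -154, 21, 0, 0, 0, 46], [25.5, -154, 21, 0, 0, 0, 46], [25.5, -154, 21, 0, 0, 0, 46], [25.5, -154, 21, 0, 0, 0, 46], [25.5, -154, 21, 0, 0, 0, 46]]}}

```text
t: 15.18
ee_pos: [542.7, 93.4, 87.7]
tcp_rot: [3.019, 0.865, 0.001]
ft_force: [-1.1, -0.3, -0.1]
grip_width: 0.536
grasp_force: 0.0
```

```bash
python3 -c "
from h import *
rows(544.8,93.9,23,-1.010)"
```

```text
row [ 2.   0.6 64.7] [ 0.001 -0.    -0.003] ee [542.7  93.4  87.7] t 15.18 grip 45.8 0.0 F [-1.1 -0.3 -0.1]
```

Call:
{"name": "move_arm", "arguments": {"moves": [[2, 0.6, 15, 0, 0, 0, 46], [2, 0.6, 30, 0, 0, 0, 46], [2, 0.6, 45, 0, 0, 0, 46], [2, 0.6, 55, 0, 0, 0, 46], [2, 0.6, 61, 0, 0, 0, 46], [2, 0.6, 64, 0, 0, 0, 46], [2, 0.6, 64.7, 0, 0, 0, 46], [2, 0.6, 64.7, 0, 0, 0, 46], [2, 0.6, 64.7, 0, 0, 0, 46], [2, 0.6, 64.7, 0, 0, 0, 46]]}}

```text
t: 16.02
ee_pos: [544.6, 96.1, 23.4]
tcp_rot: [-3.019, -0.87, -0.002]
ft_force: [-0.4, 0.0, 0.6]
grip_width: 0.539
grasp_force: 0.0
```

Call:
{"name": "move_arm", "arguments": {"moves": [[0, 0, 0, 0, 0, 0, 40], [0, 0, 0, 0, 0, 0, 34], [0, 0, 0, 0, 0, 0, 28], [0, 0, 0, 0, 0, 0, 23], [0, 0, 0, 0, 0, 0, 18], [0, 0, 0, 0, 0, 0, 16], [0, 0, 0, 0, 0, 0, 16], [0, 0, 0, 0, 0, 0, 16], [0, 0, 0, 0, 0, 0, 16], [0, 0, 0, 0, 0, 0, 16]], "squeeze": 25}}

```text
t: 16.85
ee_pos: [544.2, 96.0, 23.0]
tcp_rot: [-3.019, -0.869, -0.001]
ft_force: [-0.3, -0.7, 6.1]
grip_width: 0.272
grasp_force: 24.7
```

```bash
python3 -c "
from h import *
rows(638.0,-26.4,95,-1.010)"
```

```text
row [ 14.4 153.5 -72. ] [ 0. -0.  0.] ee [544.2  96.   23. ] t 16.85 grip 23.2 24.7 F [-0.3 -0.7  6.1]
```

Call:
{"name": "move_arm", "arguments": {"moves": [[0, 0, -20, 0, 0, 0, 16], [0, 0, -45, 0, 0, 0, 16], [2, 12, -66, 0, 0, 0, 16], [4, 36, -72, 0, 0, 0, 16], [6, 62, -72, 0, 0, 0, 16], [8, 88, -72, 0, 0, 0, 16], [10, 114, -72, 0, 0, 0, 16], [12, 136, -72, 0, 0, 0, 16], [14, 149, -72, 0, 0, 0, 16], [15, 153.5, -72, 0, 0, 0, 16]]}}

```text
t: 17.68
ee_pos: [638.9, -28.5, 94.2]
tcp_rot: [3.019, 0.865, -0.001]
ft_force: [-0.4, 0.2, -1.0]
grip_width: 0.271
grasp_force: 25.0
```

Call:
{"name": "move_arm", "arguments": {"moves": [[0, 0, 5, 0, 0, 0, 16], [0, 0, 12, 0, 0, 0, 16], [0, 0, 20, 0, 0, 0, 16], [0, 0, 26, 0, 0, 0, 16], [0, 0, 30, 0, 0, 0, 16], [0, 0, 30, 0, 0, 0, 16], [0, 0, 30, 0, 0, 0, 16], [0, 0, 30, 0, 0, 0, 16], [0, 0, 30, 0, 0, 0, 16], [0, 0, 30, 0, 0, 0, 16]]}}

```text
t: 18.52
ee_pos: [638.7, -26.1, 65.2]
tcp_rot: [3.019, 0.869, 0.001]
ft_force: [-0.5, -0.4, 0.1]
grip_width: 0.267
grasp_force: 25.1
```

Run:
```python
from h import *
rows(638.5,-26.1,37.5,-1.010)
snap('wrist','w5')
```

```text
row [-0.2 -0.1 27.7] [ 0.    -0.001 -0.   ] ee [638.7 -26.1  65.2] t 18.52 grip 22.8 25.1 F [-0.5 -0.4  0.1]
```

View pics/w5.png

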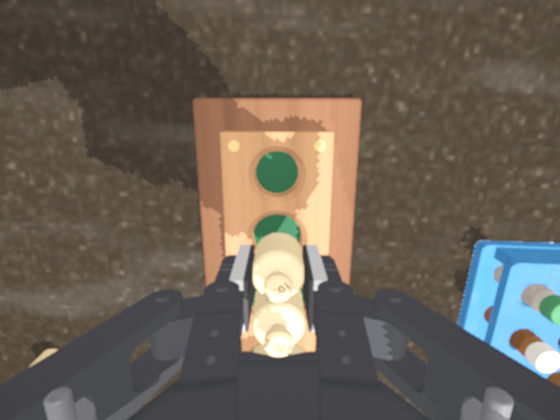

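The 100 is held upright at (278,270), in line with its recess at (277,232). I lower it.

Call:
{"name": "move_arm", "arguments": {"moves": [[-0.2, 0, 4, 0, 0, 0, 16], [-0.2, 0, 8, 0, 0, 0, 16], [-0.2, 0, 12, 0, 0, 0, 16], [-0.2, 0, 16, 0, 0, 0, 16], [-0.2, 0, 20, 0, 0, 0, 16], [-0.2, 0, 23, 0, 0, 0, 16], [-0.2, 0, 26, 0, 0, 0, 16], [-0.2, 0, 27.5, 0, 0, 0, 16], [-0.2, 0, 27.5, 0, 0, 0, 16], [-0.2, 0, 27.5, 0, 0, 0, 16]]}}

```text
t: 19.4
ee_pos: [638.3, -26.2, 37.3]
tcp_rot: [3.019, 0.869, 0.001]
ft_force: [0.2, -0.4, -0.7]
grip_width: 0.265
grasp_force: 25.0
```

```bash
python3 -c "
from h import *
rows(638.5,-26.1,37,-1.010)"
```

```text
row [0.2 0.  0.3] [ 0. -0. -0.] ee [638.3 -26.2  37.3] t 19.4 grip 22.6 25.0 F [ 0.2 -0.4 -0.7]
```

Call:
{"name": "move_arm", "arguments": {"moves": [[0, 0, 0.3, 0, 0, 0, 16], [0, 0, 0.3, 0, 0, 0, 25], [0, 0, 0.3, 0, 0, 0, 33], [0, 0, 0.3, 0, 0, 0, 42], [0, 0, 0.3, 0, 0, 0, 42], [0, 0, -4, 0, 0, 0, 42], [0, 0, -15, 0, 0, 0, 42], [0, 0, -35, 0, 0, 0, 42], [0, 0, -55, 0, 0, 0, 42], [0, 0, -60, 0, 0, 0, 42]]}}

```text
t: 20.23
ee_pos: [640.6, -26.8, 101.4]
tcp_rot: [3.017, 0.868, 0.01]
ft_force: [0.7, -0.2, 0.7]
grip_width: 0.494
grasp_force: 0.0
```

```bash
python3 -c "
from h import *
rows(463,57.1,85,-1.010)"
```

```text
row [-105.9 -165.5   15.3] [ 0.003 -0.006 -0.   ] ee [640.6 -26.8 101.4] t 20.23 grip 42.2 0.0 F [ 0.7 -0.2  0.7]
```

Call:
{"name": "move_arm", "arguments": {"moves": [[-10, -25, 0, 0, 0, 0, 42], [-30, -55, 2, 0, 0, 0, 42], [-50, -85, 5, 0, 0, 0, 42], [-70, -115, 9, 0, 0, 0, 42], [-90, -142, 13, 0, 0, 0, 42], [-102, -160, 15, 0, 0, 0, 42], [-106, -165.5, 15, 0, 0, 0, 42], [-106, -165.5, 15, 0, 0, 0, 42], [-106, -165.5, 15, 0, 0, 0, 42], [-106, -165.5, 15, 0, 0, 0, 42]]}}

```text
t: 21.07
ee_pos: [462.6, 57.1, 82.9]
tcp_rot: [3.018, 0.868, 0.004]
ft_force: [0.9, 0.2, -0.3]
grip_width: 0.486
grasp_force: 0.0
```

```bash
python3 -c "
from h import *
rows(462.8,57.1,23,-1.010)"
```

```text
row [ 0.   0.  59.9] [ 0.002 -0.002 -0.001] ee [462.6  57.1  82.9] t 21.07 grip 41.5 0.0 F [ 0.9  0.2 -0.3]
```

Call:
{"name": "move_arm", "arguments": {"moves": [[0, 0, 15, 0, 0, 0, 42], [0, 0, 30, 0, 0, 0, 42], [0, 0, 42, 0, 0, 0, 42], [0, 0, 51, 0, 0, 0, 42], [0, 0, 57, 0, 0, 0, 42], [0, 0, 60, 0, 0, 0, 42], [0, 0, 60, 0, 0, 0, 42], [0, 0, 60, 0, 0, 0, 42], [0, 0, 60, 0, 0, 0, 42], [0, 0, 60, 0, 0, 0, 42]]}}

```text
t: 21.9
ee_pos: [460.9, 57.8, 22.8]
tcp_rot: [-3.019, -0.87, -0.002]
ft_force: [-0.1, -0.2, -0.4]
grip_width: 0.491
grasp_force: 0.0
```

```bash
python3 -c "
from h import *
rows(462.8,57.1,22.5,-1.010)"
```

```text
row [1.2 1.6 0.3] [ 0.    -0.001  0.   ] ee [460.9  57.8  22.8] t 21.9 grip 41.9 0.0 F [-0.1 -0.2 -0.4]
```

Call:
{"name": "move_arm", "arguments": {"moves": [[1.2, 1.6, 0.3, 0, 0, 0, 38], [1.2, 1.6, 0.3, 0, 0, 0, 33], [1.2, 1.6, 0.3, 0, 0, 0, 27], [1.2, 1.6, 0.3, 0, 0, 0, 22], [1.2, 1.6, 0.3, 0, 0, 0, 17], [1.2, 1.6, 0.3, 0, 0, 0, 12], [1.2, 1.6, 0.3, 0, 0, 0, 12], [1.2, 1.6, 0.3, 0, 0, 0, 12], [1.2, 1.6, 0.3, 0, 0, 0, 12], [1.2, 1.6, 0.3, 0, 0, 0, 12]], "squeeze": 20}}

```text
t: 22.73
ee_pos: [462.3, 57.0, 22.0]
tcp_rot: [-3.019, -0.869, -0.0]
ft_force: [-1.4, 0.1, 4.3]
grip_width: 0.212
grasp_force: 19.7
```

```bash
python3 -c "
from h import *
rows(670.2,-6.2,90,-1.010)"
```

```text
row [142.5 164.1 -68. ] [-0. -0.  0.] ee [462.3  57.   22. ] t 22.73 grip 18.1 19.7 F [-1.4  0.1  4.3]
```

Call:
{"name": "move_arm", "arguments": {"moves": [[0, 0, -20, 0, 0, 0, 12], [0, 0, -45, 0, 0, 0, 12], [10, 10, -66, 0, 0, 0, 12], [35, 30, -70, 0, 0, 0, 12], [60, 55, -70, 0, 0, 0, 12], [85, 82, -70, 0, 0, 0, 12], [110, 110, -70, 0, 0, 0, 12], [130, 138, -70, 0, 0, 0, 12], [140, 157, -70, 0, 0, 0, 12], [143, 164, -70, 0, 0, 0, 12]]}}

```text
t: 23.57
ee_pos: [673.3, -8.5, 91.3]
tcp_rot: [3.017, 0.866, 0.002]
ft_force: [0.7, -0.4, -0.4]
grip_width: 0.21
grasp_force: 19.8
```

Call:
{"name": "move_arm", "arguments": {"moves": [[0, 0, 5, 0, 0, 0, 12], [0, 0, 10, 0, 0, 0, 12], [0, 0, 16, 0, 0, 0, 12], [0, 0, 22, 0, 0, 0, 12], [0, 0, 26, 0, 0, 0, 12], [0, 0, 26, 0, 0, 0, 12], [0, 0, 26, 0, 0, 0, 12], [0, 0, 26, 0, 0, 0, 12], [0, 0, 26, 0, 0, 0, 12], [0, 0, 26, 0, 0, 0, 12]]}}

```text
t: 24.4
ee_pos: [670.8, -5.9, 66.3]
tcp_rot: [3.019, 0.869, 0.001]
ft_force: [-0.4, -0.4, -1.2]
grip_width: 0.208
grasp_force: 19.8
```

Run:
```python
from h import *
rows(670.4,-6.1,36.5,-1.010)
snap('wrist','w6')
```

```text
row [-0.5 -0.1 29.8] [ 0.    -0.001  0.   ] ee [670.8  -5.9  66.3] t 24.4 grip 17.8 19.8 F [-0.4 -0.4 -1.2]
```

View pics/w6.png

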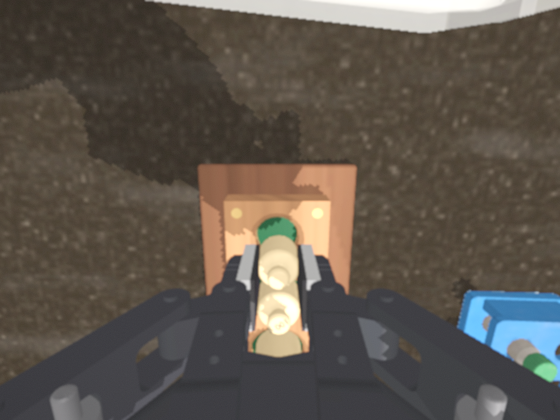

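The 50 is held upright at (278,262), in line with its recess at (277,232). I lower it.

Call:
{"name": "move_arm", "arguments": {"moves": [[-0.4, 0, 4, 0, 0, 0, 12], [-0.4, 0, 8, 0, 0, 0, 12], [-0.4, 0, 12, 0, 0, 0, 12], [-0.4, 0, 16, 0, 0, 0, 12], [-0.4, 0, 20, 0, 0, 0, 12], [-0.4, 0, 24, 0, 0, 0, 12], [-0.4, 0, 27, 0, 0, 0, 12], [-0.4, 0, 29.5, 0, 0, 0, 12], [-0.4, 0, 29.8, 0, 0, 0, 12], [-0.4, 0, 29.8, 0, 0, 0, 12]]}}

```text
t: 25.28
ee_pos: [670.3, -6.1, 36.2]
tcp_rot: [-3.019, -0.869, -0.0]
ft_force: [-0.6, 0.6, 0.1]
grip_width: 0.208
grasp_force: 19.9
```

```bash
python3 -c "
from h import *
rows(670.4,-6.1,36.0,-1.010)"
```

```text
row [0.1 0.1 0.2] [-0. -0.  0.] ee [670.3  -6.1  36.2] t 25.28 grip 17.8 19.9 F [-0.6  0.6  0.1]
```

Call:
{"name": "move_arm", "arguments": {"moves": [[0, 0, 0.2, 0, 0, 0, 12], [0, 0, 0.2, 0, 0, 0, 20], [0, 0, 0.2, 0, 0, 0, 30], [0, 0, 0.2, 0, 0, 0, 40], [0, 0, 0.2, 0, 0, 0, 40], [0, 0, -4, 0, 0, 0, 40], [0, 0, -15, 0, 0, 0, 40], [0, 0, -40, 0, 0, 0, 40], [0, 0, -80, 0, 0, 0, 40], [0, 0, -115, 0, 0, 0, 40]]}}

```text
t: 26.12
ee_pos: [670.0, -6.4, 153.3]
tcp_rot: [3.019, 0.869, -0.0]
ft_force: [1.4, -0.6, 1.3]
grip_width: 0.471
grasp_force: 0.0
```

```bash
cat > cov.py <<'E'
from m import *
def box(p,lx,ly,z0,z1):
    c,s=np.cos(p[2]),np.sin(p[2])
    return np.array([[p[0]+c*x-s*y,p[1]+s*x+c*y,z] for x in(-lx/2,lx/2) for y in(-ly/2,ly/2) for z in(z0,z1)])
def mom(K,P):
    a=np.zeros((1260,1680),np.uint8);h=cv2.convexHull((proj(K,P)*3+1).astype(np.float32))
    cv2.fillPoly(a,[np.round(h*16).astype(np.int32)],1,shift=4)
    M=cv2.moments(a,True);th=.5*np.arctan2(2*M['mu11'],M['mu20']-M['mu02'])
    return np.array([(M['m10']/M['m00']-1)/3,(M['m01']/M['m00']-1)/3,20*th]),M['m00']/9
def pull(K,im,p0):
    h=cv2.cvtColor(im,cv2.COLOR_BGR2HSV);b=cv2.inRange(h,(0,80,25),(14,255,200))
    n,l,st,c=cv2.connectedComponentsWithStats(b);u=proj(K,[[p0[0],p0[1],86]])[0]
    i=1+int(np.argmin([np.hypot(*(c[k]-u)) if st[k,4]>40 else 1e9 for k in range(1,n)]))
    M=cv2.moments((l==i).astype(np.uint8),True)
    return np.array([M['m10']/M['m00'],M['m01']/M['m00'],20*.5*np.arctan2(2*M['mu11'],M['mu20']-M['mu02'])]),M['m00']
def fitp(KI,p0):
    obs=[pull(K,im,p0) for K,im in KI]
    f=lambda p:np.concatenate([mom(K,box(p,80,14,75,97))[0]-o[0] for (K,_),o in zip(KI,obs)])
    r=least_squares(f,p0,x_scale=[10,10,.1],diff_step=[3e-3,3e-3,2e-2]); return r.x,r.fun.round(2),[o[1] for o in obs],[mom(K,box(r.x,80,14,75,97))[1] for K,_ in KI]
E
python3 - <<'E'
from cov import *
T=(ctrl.get_calibration('top'),cv2.imread('pics/t0.png'));S=(ctrl.get_calibration('scene'),cv2.imread('pics/s0.png'))
for k in([T],[S],[T,S]):print(fitp(k,[424.7,341.8,.58]))
rows(424,341,170,-.99)
im=snap('scene','s4');K=S[0]
u,v=proj(K,[[600,-40,30]])[0].astype(int)
cv2.imwrite('pics/s4z.png',cv2.resize(im[v-40:v+40,u-60:u+60,::-1],(600,400),interpolation=cv2.INTER_CUBIC))
E
```

```text
(array([425.6700404 , 341.7008873 ,   0.57745727]), array([-0.1 , -0.04, -0.04]), [281.0], [393.55555555555554])
(array([426.39209712, 341.75332032,   0.57737301]), array([-0.01, -0.06,  0.06]), [513.0], [786.7777777777778])
(array([426.25251751, 341.67646563,   0.57456694]), array([ 0.07, -0.25,  0.06,  0.08,  0.  ,  0.17]), [281.0, 513.0], [386.8888888888889, 779.1111111111111])
row [ -23.7 -425.   -16.8] [ 0.    0.   -0.02] ee [670.   -6.4 153.3] t 26.12 grip 40.2 0.0 F [ 1.4 -0.6  1.3]
```

View pics/s4z.png

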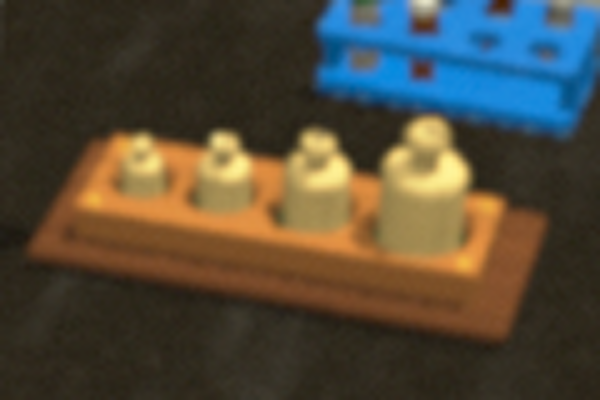

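All four brass weights stand upright in their recesses, in size order 50, 100, 200, 500 from left to right. Now the cover.

Call:
{"name": "move_arm", "arguments": {"moves": [[-1, -20, -5, 0, 0, 0.005, 45], [-3, -55, -5, 0, 0, 0.01, 45], [-5, -95, -5, 0, 0, 0.016, 45], [-7, -135, -5, 0, 0, 0.016, 45], [-9, -175, -5, 0, 0, 0.016, 45], [-11, -215, -5, 0, 0, 0.016, 45], [-13, -255, -5, 0, 0, 0.016, 45], [-16, -290, -5, 0, 0, 0.016, 45], [-18, -320, -5, 0, 0, 0.016, 45], [-19, -340, -5, 0, 0, 0.016, 45]]}}

```text
t: 27.0
ee_pos: [471.0, 275.1, 156.9]
tcp_rot: [-3.022, -0.851, -0.0]
ft_force: [-0.4, -0.0, -0.1]
grip_width: 0.53
grasp_force: 0.0
```

```bash
python3 -c "
from h import *
rows(426,341.7,135,-.994)"
```

```text
row [ -3.7 -80.2  22. ] [-0.002 -0.001 -0.028] ee [471.  275.1 156.9] t 27.0 grip 45.2 0.0 F [-0.4 -0.  -0.1]
```

Call:
{"name": "move_arm", "arguments": {"moves": [[-2, -25, 5, 0, 0, -0.01, 45], [-3, -50, 12, 0, 0, -0.028, 45], [-3.7, -70, 20, 0, 0, -0.028, 45], [-3.7, -78, 22, 0, 0, -0.028, 45], [-3.7, -80, 22, 0, 0, -0.028, 45], [-3.7, -80, 22, 0, 0, -0.028, 45], [-3.7, -80, 22, 0, 0, -0.028, 45], [-3.7, -80, 22, 0, 0, -0.028, 45], [-3.7, -80, 22, 0, 0, -0.028, 45], [-3.7, -80, 22, 0, 0, -0.028, 45]]}}

```text
t: 27.83
ee_pos: [429.5, 337.4, 134.5]
tcp_rot: [-3.014, -0.885, -0.001]
ft_force: [-0.2, -0.1, 0.0]
grip_width: 0.526
grasp_force: 0.0
```

Run:
```python
from cov import *
rows(426,341.7,91,-.994)
K=ctrl.get_calibration('wrist');im=snap('wrist','w7')
print(proj(K,box([426,341.7,.577],80,14,97,97)).round(0)[::2].tolist())
```

```text
row [-0.6 -5.5 43.5] [ 0.    -0.001 -0.006] ee [429.5 337.4 134.5] t 27.83 grip 44.9 0.0 F [-0.2 -0.1  0. ]
[[283.0, 304.0], [260.0, 304.0], [283.0, 173.0], [257.0, 173.0]]
```

View pics/w7.png

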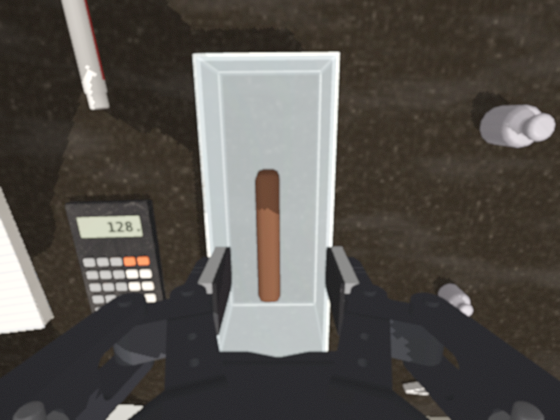

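The pull lies at (268,235), columns 257–280 and rows 170–301. That matches the prediction, with the tool still 5.5 mm to its right. I descend and grip.

Call:
{"name": "move_arm", "arguments": {"moves": [[-0.6, -3, 5, 0, 0, -0.006, 45], [-0.6, -5.5, 12, 0, 0, -0.006, 45], [-0.6, -5.5, 20, 0, 0, -0.006, 45], [-0.6, -5.5, 28, 0, 0, -0.006, 45], [-0.6, -5.5, 35, 0, 0, -0.006, 45], [-0.6, -5.5, 40, 0, 0, -0.006, 45], [-0.6, -5.5, 43, 0, 0, -0.006, 45], [-0.6, -5.5, 43.5, 0, 0, -0.006, 45], [-0.6, -5.5, 43.5, 0, 0, -0.006, 45], [-0.6, -5.5, 43.5, 0, 0, -0.006, 45]]}}

```text
t: 28.72
ee_pos: [425.5, 342.6, 90.9]
tcp_rot: [-3.011, -0.896, -0.001]
ft_force: [-0.8, -0.2, 0.9]
grip_width: 0.529
grasp_force: 0.0
```

```bash
python3 -c "
from h import *
rows(426,341.7,91,-.994)"
```

```text
row [-0.1  1.  -0.1] [-0.    -0.001  0.002] ee [425.5 342.6  90.9] t 28.72 grip 45.2 0.0 F [-0.8 -0.2  0.9]
```

Call:
{"name": "move_arm", "arguments": {"moves": [[0, 1, 0, 0, 0, 0, 38], [0, 1, 0, 0, 0, 0, 30], [0, 1, 0, 0, 0, 0, 23], [0, 1, 0, 0, 0, 0, 17], [0, 1, 0, 0, 0, 0, 11], [0, 1, 0, 0, 0, 0, 8], [0, 1, 0, 0, 0, 0, 8], [0, 1, 0, 0, 0, 0, 8], [0, 1, 0, 0, 0, 0, 8], [0, 1, 0, 0, 0, 0, 8]], "squeeze": 50}}

```text
t: 29.55
ee_pos: [425.7, 342.0, 90.9]
tcp_rot: [-3.01, -0.897, -0.0]
ft_force: [-1.3, -0.8, 4.1]
grip_width: 0.148
grasp_force: 50.4
```

```bash
python3 -c "
from h import *
rows(610.9,-43.4,210,-1.01)"
```

```text
row [ -55.9  423.9 -119.3] [-0.001 -0.     0.018] ee [425.7 342.   90.9] t 29.55 grip 12.6 50.4 F [-1.3 -0.8  4.1]
```

Call:
{"name": "move_arm", "arguments": {"moves": [[0, 0, -8, 0, 0, 0, 8], [0, 0, -25, 0, 0, 0, 8], [0, 0, -50, 0, 0, 0, 8], [0, 0, -78, 0, 0, 0, 8], [-1, 8, -102, 0, 0, 0.005, 8], [-4, 28, -115, 0, 0, 0.01, 8], [-8, 56, -119, 0, 0, 0.015, 8], [-12, 88, -119, 0, 0, 0.018, 8], [-16, 120, -119, 0, 0, 0.018, 8], [-20, 152, -119, 0, 0, 0.018, 8]]}}

```text
t: 30.38
ee_pos: [492.2, 199.9, 209.1]
tcp_rot: [3.018, 0.867, -0.002]
ft_force: [-0.2, 0.7, -2.2]
grip_width: 0.151
grasp_force: 49.6
```

```bash
python3 -c "
from h import *
rows(610.9,-43.4,210,-1.01)"
```

```text
row [-28.6 269.2  -0.7] [ 0.001  0.001 -0.001] ee [492.2 199.9 209.1] t 30.38 grip 12.9 49.6 F [-0.2  0.7 -2.2]
```

Call:
{"name": "move_arm", "arguments": {"moves": [[-3, 32, 0, 0, 0, 0, 8], [-7, 64, 0, 0, 0, 0, 8], [-10, 96, 0, 0, 0, 0, 8], [-14, 128, 0, 0, 0, 0, 8], [-17, 160, 0, 0, 0, 0, 8], [-20, 190, 0, 0, 0, 0, 8], [-23, 217, 0, 0, 0, 0, 8], [-26, 241, 0, 0, 0, 0, 8], [-28, 258, 0, 0, 0, 0, 8], [-28.5, 266, 0, 0, 0, 0, 8]]}}

```text
t: 31.22
ee_pos: [608.7, -42.8, 209.0]
tcp_rot: [3.019, 0.859, -0.003]
ft_force: [0.0, 0.0, -2.5]
grip_width: 0.15
grasp_force: 49.6
```

Call:
{"name": "move_arm", "arguments": {"moves": [[0, 2, 0, 0, 0, 0, 8], [0, 2, 0, 0, 0, 0, 8], [0, 2, 0, 0, 0, 0, 8], [0, 2, 0, 0, 0, 0, 8], [0, 2, 0, 0, 0, 0, 8], [0, 2, 0, 0, 0, 0, 8], [0, 2, 0, 0, 0, 0, 8], [0, 2, 0, 0, 0, 0, 8], [0, 2, 0, 0, 0, 0, 8], [0, 2, 0, 0, 0, 0, 8]]}}

```text
t: 32.05
ee_pos: [610.5, -38.6, 209.7]
tcp_rot: [-3.019, -0.87, -0.0]
ft_force: [-0.0, -0.3, -1.9]
grip_width: 0.151
grasp_force: 49.6
```

Run:
```python
from cov import *
o=ctrl.observe();rows(610.9,-43.4,185,-1.0102)
im=snap('scene','s5');K=ctrl.get_calibration('scene')
x,y,z=o['ee_pos'];ty=Ro.from_rotvec(o['tcp_rot']).as_matrix()[:,1];yw=np.arctan2(ty[1],ty[0])+np.pi/2;print(yw)
f=fitp([(K,im[...,::-1].copy())],[x,y,yw]) if 0 else None
Q=proj(K,box([x,y,yw],206,80,z-91,z-16));v=im[...,::-1].copy()
for q in Q:cv2.circle(v,tuple(int(a) for a in q.round()),1,(0,0,255),-1)
Q=proj(K,box([610.94,-43.37,.5606],222,96,8,8))
for q in Q:cv2.circle(v,tuple(int(a) for a in q.round()),1,(0,255,0),-1)
v=v[20:200,200:440];cv2.imwrite('pics/s5z.png',cv2.resize(v,(800,600),interpolation=cv2.INTER_CUBIC))
```

```text
row [-2.3  4.3 24.7] [-0. -0.  0.] ee [610.5 -38.6 209.7] t 32.05 grip 12.9 49.6 F [-0.  -0.3 -1.9]
0.5609716449771023
```

View pics/s5z.png

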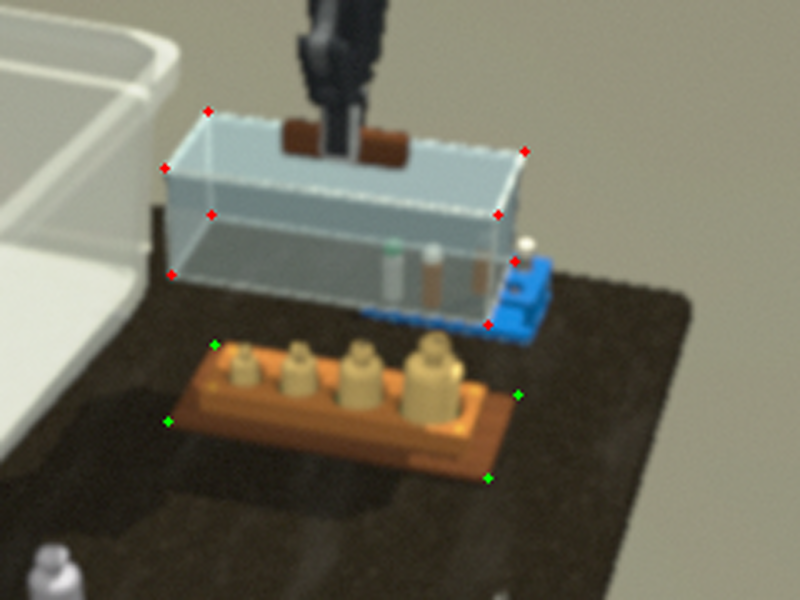

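The cover hangs level. Its corners match the TCP prediction (red dots) within about 1 mm, 4 mm from being over the case (green). I correct that and lower it.

Call:
{"name": "move_arm", "arguments": {"moves": [[-2.3, 4.3, 3, 0, 0, 0, 8], [-2.3, 4.3, 8, 0, 0, 0, 8], [-2.3, 4.3, 15, 0, 0, 0, 8], [-2.3, 4.3, 22, 0, 0, 0, 8], [-2.3, 4.3, 28, 0, 0, 0, 8], [-2.3, 4.3, 30, 0, 0, 0, 8], [-2.3, 4.3, 30, 0, 0, 0, 8], [-2.3, 4.3, 30, 0, 0, 0, 8], [-2.3, 4.3, 30, 0, 0, 0, 8], [-2.3, 4.3, 30, 0, 0, 0, 8]]}}

```text
t: 32.93
ee_pos: [611.2, -43.5, 180.0]
tcp_rot: [3.019, 0.87, 0.001]
ft_force: [0.8, -0.3, -3.2]
grip_width: 0.151
grasp_force: 49.6
```

```bash
python3 -c "
from h import *
rows(610.9,-43.4,99,-1.0102)"
```

```text
row [-0.3 -0.3 81. ] [ 0.    -0.001  0.   ] ee [611.2 -43.5 180. ] t 32.93 grip 12.9 49.6 F [ 0.8 -0.3 -3.2]
```

Call:
{"name": "move_arm", "arguments": {"moves": [[-0.3, -0.3, 5, 0, 0, 0, 8], [-0.3, -0.3, 11, 0, 0, 0, 8], [-0.3, -0.3, 17, 0, 0, 0, 8], [-0.3, -0.3, 23, 0, 0, 0, 8], [-0.3, -0.3, 29, 0, 0, 0, 8], [-0.3, -0.3, 35, 0, 0, 0, 8], [-0.3, -0.3, 41, 0, 0, 0, 8], [-0.3, -0.3, 46, 0, 0, 0, 8], [-0.3, -0.3, 49, 0, 0, 0, 8], [-0.3, -0.3, 50, 0, 0, 0, 8]]}}

```text
t: 33.77
ee_pos: [610.1, -43.3, 128.8]
tcp_rot: [-3.019, -0.869, 0.002]
ft_force: [-0.0, -0.5, -2.8]
grip_width: 0.151
grasp_force: 49.6
```

```bash
python3 -c "
from h import *
rows(610.9,-43.4,99,-1.0102)"
```

```text
row [ 0.7  0.5 29.8] [-0.001  0.001  0.   ] ee [610.1 -43.3 128.8] t 33.77 grip 12.9 49.6 F [-0.  -0.5 -2.8]
```

No contact so far. I lower it the rest of the way.

Call:
{"name": "move_arm", "arguments": {"moves": [[0.5, 0.4, 4, 0, 0, 0, 8], [0.5, 0.4, 8, 0, 0, 0, 8], [0.5, 0.4, 12, 0, 0, 0, 8], [0.5, 0.4, 16, 0, 0, 0, 8], [0.5, 0.4, 20, 0, 0, 0, 8], [0.5, 0.4, 24, 0, 0, 0, 8], [0.5, 0.4, 27, 0, 0, 0, 8], [0.5, 0.4, 29, 0, 0, 0, 8], [0.5, 0.4, 29, 0, 0, 0, 8], [0.5, 0.4, 29, 0, 0, 0, 8]]}}

```text
t: 34.6
ee_pos: [611.1, -43.5, 100.6]
tcp_rot: [-3.019, -0.869, -0.0]
ft_force: [-0.1, 0.7, -2.8]
grip_width: 0.148
grasp_force: 49.6
```

```bash
python3 -c "
from h import *
rows(610.9,-43.4,99,-1.0102)"
```

```text
row [-0.2 -0.2  1.6] [-0. -0.  0.] ee [611.1 -43.5 100.6] t 34.6 grip 12.6 49.6 F [-0.1  0.7 -2.8]
```

Call:
{"name": "move_arm", "arguments": {"moves": [[0, 0, 0.8, 0, 0, 0, 8], [0, 0, 1.5, 0, 0, 0, 8], [0, 0, 1.7, 0, 0, 0, 8], [0, 0, 1.7, 0, 0, 0, 8], [0, 0, 1.7, 0, 0, 0, 18], [0, 0, 1.7, 0, 0, 0, 28], [0, 0, 1.7, 0, 0, 0, 38], [0, 0, 1.7, 0, 0, 0, 42], [0, 0, -4, 0, 0, 0, 42], [0, 0, -15, 0, 0, 0, 42]]}}

```text
t: 35.43
ee_pos: [610.2, -43.3, 115.1]
tcp_rot: [-3.018, -0.869, 0.004]
ft_force: [0.2, 0.5, -0.2]
grip_width: 0.49
grasp_force: 0.0
```

Call:
{"name": "move_arm", "arguments": {"moves": [[0, 0, -20, 0, 0, 0, 42], [0, 0, -50, 0, 0, 0, 42], [0, 0, -80, 0, 0, 0, 42], [0, 0, -100, 0, 0, 0, 42], [0, 0, -110, 0, 0, 0, 42], [0, 0, -110, 0, 0, 0, 42], [0, 0, -110, 0, 0, 0, 42], [0, 0, -110, 0, 0, 0, 42], [0, 0, -110, 0, 0, 0, 42], [0, 0, -110, 0, 0, 0, 42]]}}

```text
t: 36.27
ee_pos: [610.3, -43.3, 224.1]
tcp_rot: [-3.018, -0.869, 0.004]
ft_force: [0.4, -0.2, -0.8]
grip_width: 0.488
grasp_force: 0.0
```

Run:
```python
from cov import *
rows(610.9,-43.4,99,-1.0102)
im=snap('scene','s6');K=ctrl.get_calibration('scene');v=im[...,::-1].copy()
p=[610.94,-43.37,.5606]
for q in proj(K,box(p,206,80,8,83)):cv2.circle(v,tuple(int(a) for a in q.round()),1,(0,0,255),-1)
v=v[70:190,230:390];cv2.imwrite('pics/s6z.png',cv2.resize(v,(800,600),interpolation=cv2.INTER_CUBIC))
```

```text
row [  0.7   0.6 125.1] [-0.001  0.002  0.   ] ee [610.3 -43.3 224.1] t 36.27 grip 41.7 0.0 F [ 0.4 -0.2 -0.8]
```

View pics/s6z.png

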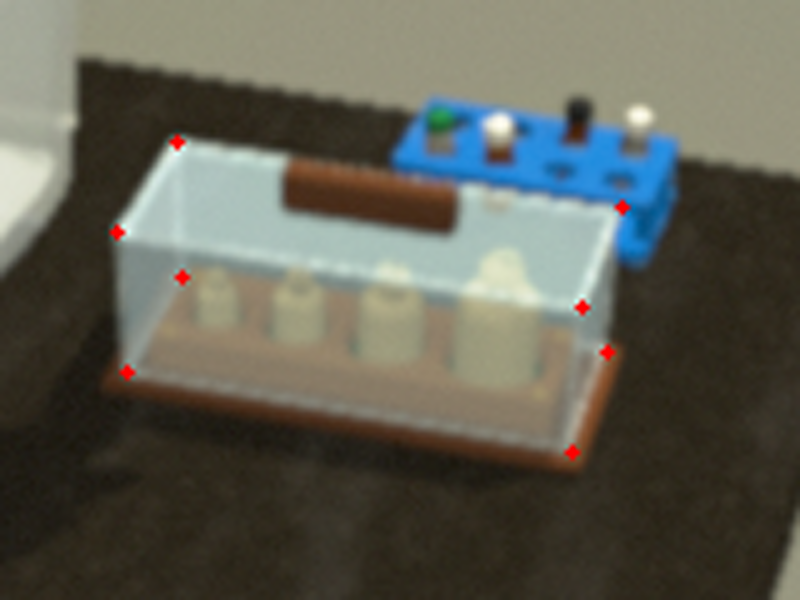

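The cover's corners coincide with the red predictions for it fully down on the foot plate. All four weights stand upright inside, and the gripper is clear.

```bash
python3 -c "
from plant import ctrl
print(ctrl.sign_off())"
```

```text
the job is handed in; nothing more can be done
None
```

The four brass weights are upright in their own recesses and the cover is fully down on the foot plate; I handed the job in at about 36 s, the steel weights were not touched, and the sign-off gave no verdict.

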